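# Pack a glue stick in the screw-top canister

### The arm

A 6-joint arm with a two-finger parallel gripper is mounted at the origin on a cart in front of the work surface, level with it; the furniture and walls round the work are solid. World frame = base frame: x ahead of the robot, y to its left, z up, the work surface at z = 0. Lengths are in m, angles in rad, forces in N, time in s.
With the tool pointing down it reaches from about 0.35 to 0.85 m from the base axis. Payload 8.1 kg.
Tool frame: the origin (TCP) lies between the finger pads; the fingertips stand 14 mm ahead of it and the grasp point (between the pads) lies 5 mm behind it; z points along the fingers, y is the line along which they close (so a half turn about z gives the same grasp; the last joint's range is limited). The gripper opens to 93 mm and grips with 3 to 60 N. Pads are 15 mm wide; open, the fingers measure 128 mm over their backs; the gripper's body (75 mm by 188 mm) begins 65 mm behind the grasp point.
Start: joints at [1.039, 0.13, 1.488, -0, 1.523, -0.085], TCP at [0.259, 0.541, 0.198] pointing down, gripper open.
Joint ranges: [-2.96, 2.96], [-0.89, 2.26], [0.02, 2.5], [-1.34, 4.48], [0, 2.73], [-2.66, 2.66]. Speed limits (rad/s): [2.39, 2.39, 2.79, 3.14, 3.14, 3.14].

### API

Orientations are given as a rotation vector (axis times angle).
In Python, from plant import robot gives the robot as it stands.
- The arm moves only by the tool arm_command, never from a script. Its argument "targets" is a list of rows, each an object of numbers: "x", "y", "z": the shift along the world's x, y, z in units of 500 mm (1.0 is 500 mm); "rx", "ry", "rz": the turn, a rotation vector about the world's x, y, z in units of 2 rad (1.0 is 2 rad); "claw": the closure in counts, from 0 (fully open) to 255 (shut). In form: [{"x": .., "y": .., "z": .., "rx": .., "ry": .., "rz": .., "claw": ..}, ...]. A call has 1 to 10 rows; each row is the pose to reach, as a shift and turn from the pose commanded when the call began; what a row does not reach only later rows make up. A row lasts 1/12 s, in which the tool goes at most 41.7 mm and 7.16 degrees, less where a joint would pass 70% of its speed; a pose out of reach is approached as far as the arm can. A call with a number of a shift or a turn outside -1 to 1 is refused whole. A call with a gripper value outside its range is refused whole. The fingers move at their own pace and stop on an object; "squeeze" is the grip in N (left out, the last holds). Time passes only in rows, so rows that repeat a pose let the fingers close. It gives the time, the measured TCP pose, the force, the opening and the grip force at its end, in the units of the state.
- robot.read_state(): the state, without advancing time (a new reading comes with each control period).
- robot.read_camera(name): name is "scene" or "top" or "wrist"; returns (picture, depth): 480x640x3 uint8, red, green, blue; 480x640 float32, m along the optical axis (not along the pixel's ray), 0 where there is no reading.
- robot.get_calibration(name): a dict with "intrinsics" (3x3 intrinsics, pixels), "origin" and "orientation" of the camera in the world. Camera axes: x right, y up, looking along -z (the intrinsics and any distortion apply to the point x, -y, -z); pixel columns grow to the right and rows downward; lengths in m; the calibration is good to about 2 mm. A picture is of the moment at which its call begins: read the wrist's pose just before it. get_calibration takes no time and is no camera call; for the wrist camera it gives the pose at the moment of the call.
- robot.close_job(): hands the job in; it is judged then, once.
The state is a dict: "t": time; "q": joint angles; "dq": joint speeds; "joint_torque": joint torques, N m; "tool_pos": TCP position; "orientation": TCP orientation; "force": force on the tool from outside, world axes, zero at the start; "wrist_torque": the same for the moment, N m; "opening": finger opening in m; "gripper_force": force on a finger pad.
Only numpy, scipy, OpenCV 4.12 (cv2) and the standard library are available. Lean on these libraries where they do the work, as an engineer would, in place of code of your own. Each camera call takes 0.05 s, during which the arm holds its last target. There are 200 camera calls.

### The job

Put the glue stick into the canister and close it with the wide lid: set the lid level on top of the threads, turn it backwards (anticlockwise) until it drops into the thread, then screw it clockwise until it stops, and let go. Leave the other things where they stand.

Things in the scene. Friction and masses are not known exactly. Their poses are not given: they have to be found in the camera images.
- canister: White canister 70 mm wide, 98 mm high, fixed upright in a steel clamp plate (112 x 96 x 8 mm) with a collar 82 mm wide, 26 mm high. Origin: centre of the plate's underside, on the table; z up the axis. Three equal threads, out to radius 33 mm, go round its neck, 120 degrees apart. Angles here: about the canister's z from its x axis; all turns are the lid's, seen from above.
- mouth (a point): Centre of the canister's open mouth, level with the rim, 98 mm above the table: 47 mm wide inside, 53 mm outside (tapered to 50 mm over the top 3 mm). The inside is 47 mm wide down to 9 mm above the table.
- opening (a point): Middle of a lug that has dropped into the thread opening at 10 degrees (others at 130, 250). Each opening is 20 degrees wide, 0 to 20; a lug takes 9.4. At its clockwise side (0, 120, 240) a ridge begins and runs CLOCKWISE 92 degrees, falling 0.065 mm per degree; a parallel ledge 6.8 mm (clear) below the ridge also floors the opening. A lug dropped in screws clockwise between the two.
- stop_top (a point): Top (94 mm above the table) of the upright stop at 24 degrees; others at 144, 264; 8 degrees wide. It closes the anticlockwise end of the opening at 0 to 20 degrees and is the end of the thread that begins at 120. It blocks lugs above and below the ridge: a lid resting on the ridges cannot go clockwise past it, and turning back ends against it with the lugs in the openings.
- lid: Wide grey lid, 76 mm across the ribbed skirt, standing skirt down, 56 mm high, about 0.12 kg. Origin: centre of the skirt's underside, z up. Skirt 26 mm high, inside 69.6 mm wide and 22 mm deep. On top a solid centred hexagonal grip, 30 mm across flats, z 26 to 56 mm, flats facing 0, 60, 120 ... degrees from the lid's x axis. Three lugs inside the skirt; a small rib on the top marks each.
- lid_lug (a point): Middle of the wide lid's lug at 0 degrees (others at 120, 240), 31.7 mm from the axis on the lid's x axis, 4 mm above the underside; round, 5 mm thick, reaching in to radius 28.5 mm. Lid underside above the canister's origin: 86.6 to 92.5 mm resting on the ridges (it rises as it turns back), 82.5 to 83.5 dropped in, 76.8 screwed home, about 103 degrees clockwise from the back stop.
- thread_end0 (a point): Fixed point of the canister: middle of a lug fully home against the stop at the end of the thread that begins at 0 degrees. Any lug may end at any of the three.
- thread_end1 (a point): Fixed point of the canister: middle of a lug fully home against the stop at the end of the thread that begins at 120 degrees. Any lug may end at any of the three.
- thread_end2 (a point): Fixed point of the canister: middle of a lug fully home against the stop at the end of the thread that begins at 240 degrees. Any lug may end at any of the three.
- glue_stick: Glue stick standing on the table, round, 27 mm thick, 86 mm high, about 0.03 kg. Origin: centre of its foot, z up. It fits loosely inside the canister.
- spare_lid: Small grey lid like the wide one but only 56 mm across its skirt, 56 mm high with the same 30 mm hexagonal grip; it does not fit. Leave it. Origin: centre of its underside.
- spray_can: Bystander: loose upright spray can, 59 mm wide, 225 mm high. Origin: centre of its foot.
- glue_bottle: Bystander: loose upright white glue bottle, 52 mm wide, 190 mm high. Origin: centre of its foot.
- date_stamp: Bystander: loose self-inking date stamp, 43 mm (its x) by 66 mm (its y), 88 mm high, near the glue stick. Origin: centre of its foot.
- brown_tape: Obstacle, does not move: roll of brown tape lying flat, 101 mm wide, 48 mm high, near the spray can. Origin: centre of its underside.
- clear_tape: Obstacle, does not move: roll of clear tape lying flat, 85 mm wide, 48 mm high, near the glue bottle. Origin: centre of its underside.
Not all that is in view belongs to the job. There is more than one size of the glue_stick; the one meant has the size given above. What is shaped like the lid but blue is not meant.

How it is judged:
On the way, in this order (a step that is already met when the one before it is completed fails the run):
1. the glue stick stands or leans inside the canister, let go (horizontal distance between glue_stick and canister below 0.022 m and z of glue_stick in the frame of canister between 0 and 0.03 m and contact force between the fingers and glue_stick below 0.1 N), for 0.2 s.
2. the wide lid rests level on top of the threads, centred (within 5 mm), not yet dropped in (its underside 85.5 to 96 mm above the canister's origin, touching the canister) (horizontal distance between lid and canister below 0.005 m and angle between lid's own z axis and vertical below 0.08 rad and z of lid in the frame of canister between 0.0855 and 0.096 m and contact force between lid and canister above 0.2 N), for 0.2 s.
3. the lid has dropped in (its underside 80.5 to 84.8 mm above the canister's origin, level and centred) (horizontal distance between lid and canister below 0.005 m and angle between lid's own z axis and vertical below 0.08 rad and z of lid in the frame of canister between 0.0805 and 0.0848 m), for 0.1 s.
At the end, for the whole second after the job is handed in: The glue stick is inside the canister; the wide lid is level (within 0.08 rad), centred (within 5 mm) and screwed home: a lug within 6 mm of the end of a thread; the lid is at rest and released (horizontal distance between glue_stick and canister below 0.022 m and z of glue_stick in the frame of canister between 0 and 0.03 m and (distance between lid_lug and thread_end0 below 0.006 m or distance between lid_lug and thread_end1 below 0.006 m or distance between lid_lug and thread_end2 below 0.006 m) and horizontal distance between lid and canister below 0.005 m and angle between lid's own z axis and vertical below 0.08 rad and linear speed of lid below 0.01 m/s and contact force between the fingers and lid below 0.1 N); the robot touches nothing.
It fails at once if the spray can is shifted by more than 30 mm or tipped (distance of spray_can from where it was at the start of the episode above 0.03 m or angle between spray_can's own z axis and vertical above 0.5 rad).
It fails at once if the glue bottle is shifted by more than 30 mm or tipped (distance of glue_bottle from where it was at the start of the episode above 0.03 m or angle between glue_bottle's own z axis and vertical above 0.5 rad).
It fails at once if the date stamp is shifted by more than 30 mm or tipped (distance of date_stamp from where it was at the start of the episode above 0.03 m or angle between date_stamp's own z axis and vertical above 0.5 rad).
It fails at once if the small spare lid is shifted by more than 30 mm or tipped (distance of spare_lid from where it was at the start of the episode above 0.03 m or angle between spare_lid's own z axis and vertical above 0.5 rad).
It also fails if it takes over 69 s, if anything falls off the work surface, if the arm or the gripper's body presses on something with over 40 N, if the wrist force passes 120 N, or if a joint passes its speed limit or range.

## Working session

There is one attempt and no reset: what is moved stays moved. The work goes in short steps, Python scripts to look and compute and a tool call to move; the robot and the scene stay as the last step left them, time stands still between calls to the robot, and variables do not carry over. Pictures are saved under pics/ and viewed, at most 10 in all, crops included, and the job is handed in when it is done.

Besides the shell and the picture viewer there is one more tool, called after ">>>" as name(argument=value, ...), one argument or row to a line, values as JSON. arm_command: Moves the arm, as the interface text tells. Shifts and turns lie within -1 to 1; 1 stands for 500 mm of shift or 2 rad of turn. Its arguments: {"type":"object","properties":{"targets":{"type":"array","items":{"type":"object","properties":{"x":{"type":"number","minimum":-1,"maximum":1},"y":{"type":"number","minimum":-1,"maximum":1},"z":{"type":"number","minimum":-1,"maximum":1},"rx":{"type":"number","minimum":-1,"maximum":1},"ry":{"type":"number","minimum":-1,"maximum":1},"rz":{"type":"number","minimum":-1,"maximum":1},"claw":{"type":"number"}}}},"squeeze":{"type":"number"}},"required":["targets"]}

```bash
ls; mkdir -p pics; cat > h.py <<'E'
import numpy as np, cv2
from plant import robot
def shot(n):
    c=robot.get_calibration(n); p,d=robot.read_camera(n)
    return p,d,c
def cloud(d,c):
    K=np.array(c["intrinsics"]);R=np.array(c["orientation"]);
    if R.shape!=(3,3): R=cv2.Rodrigues(R.astype(float))[0]
    v,u=np.mgrid[:480,:640]
    P=np.stack([(u-K[0,2])/K[0,0]*d,-(v-K[1,2])/K[1,1]*d,-d],-1)
    W=P@R.T+np.array(c["origin"]); W[d==0]=np.nan
    return W
E
python3 - <<'E'
from h import *
for n in("scene","top"):
    p,d,c=shot(n); np.savez(n+".npz",p=p,d=d,W=cloud(d,c)); cv2.imwrite(f"pics/{n}1.png",p[...,::-1]); print(n,c)
print(robot.read_state())
E
```

```text
pics
scene {'intrinsics': array([[608.68279974,   0.        , 314.25146576],
       [  0.        , 608.68279974, 243.86437694],
       [  0.        ,   0.        ,   1.        ]]), 'origin': array([-0.45489308, -0.68386689,  0.93552948]), 'orientation': array([ 0.90752732, -0.48017783, -0.87684028])}
top {'intrinsics': array([[513.04938197,   0.        , 319.26360314],
       [  0.        , 513.04938197, 245.50270154],
       [  0.        ,   0.        ,   1.        ]]), 'origin': array([0.38468243, 0.03621496, 1.58022934]), 'orientation': array([ 0.11731325, -0.12059351, -1.56138853])}
{'t': 0.1, 'q': array([ 1.03860861e+00,  1.31097823e-01,  1.48917213e+00, -6.21708553e-06,
        1.52299561e+00, -8.54260518e-02]), 'dq': array([ 6.68243535e-04, -2.56506798e-04, -2.86113440e-03, -1.85385009e-05,
       -9.87926447e-04,  1.08184879e-03]), 'joint_torque': array([ 1.27580752e-03, -5.61332273e+01, -4.93100488e+01,  7.72073376e-02,
        2.88315624e-02, -4.47305604e-05]), 'tool_pos': array([0.25894481, 0.54063731, 0.19708414]), 'orientation': array([-6.95837831e-01, -3.06304598e+00,  2.50606910e-03]), 'force': array([-0.3160549 ,  0.24248758, -0.22414024]), 'wrist_torque': array([0.0382728 , 0.01541361, 0.0208062 ]), 'gripper_force': 0.0, 'opening': 0.09292627393494626}
```

View pics/top1.png

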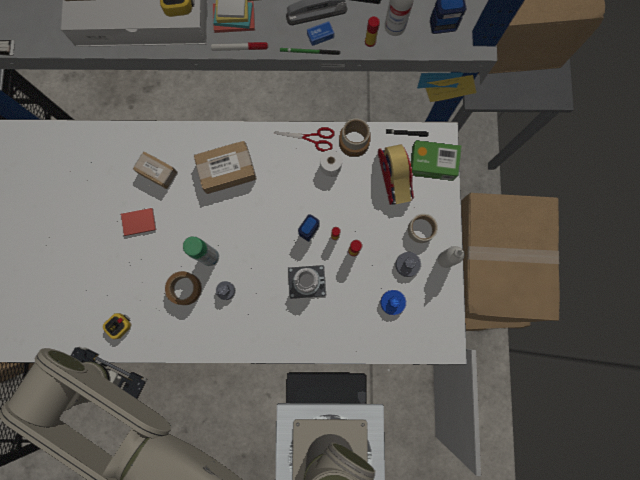

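View pics/scene1.png

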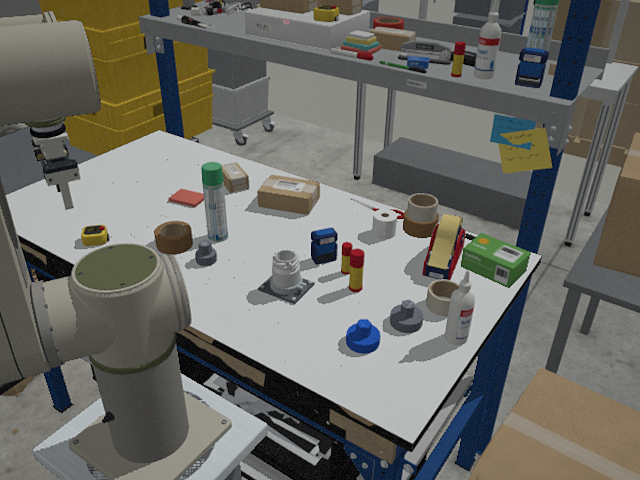

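The top view shows the canister at (307,281), grey wide lid at (407,264) and blue lid at (393,302). The spare lid is at (225,290), the two sticks at (335,233) and (355,247), and the stamp at (309,228). Next I measure them.

```bash
python3 - <<'E'
from h import *
z=np.load("top.npz");W=z["W"];p=z["p"]
def m(name,u,v,r,z0,z1):
    w=W[v-r:v+r+1,u-r:u+r+1].reshape(-1,3); w=w[(w[:,2]>z0)&(w[:,2]<z1)]
    (c,rad)=cv2.minEnclosingCircle(w[:,:2].astype(np.float32)); print(name,len(w),np.round(w.mean(0),4),"circ",np.round(c,4),round(rad,4),"zmax",np.round(np.percentile(w[:,2],[5,50,95]),4))
m("canrim",307,281,20,.085,.12)
m("can plate",307,281,30,.004,.015)
m("lid skirt",407,264,20,.018,.035)
m("lid grip",407,264,20,.045,.07)
m("spare grip",225,290,16,.045,.07)
m("spare",225,290,16,.018,.035)
m("stickS",335,233,12,.05,.12)
m("stickL",355,247,13,.05,.12)
m("stamp",309,228,18,.05,.12)
m("blue",393,302,20,.045,.07)
m("bottle",452,257,20,.1,.25)
m("spray",196,247,20,.15,.25)
m("cleartape",423,229,22,.03,.07)
m("table",270,260,8,-.05,.05)
# canister plate orientation, lid hex + ribs in top image crops
s=[cv2.resize(np.ascontiguousarray(p[v-30:v+30,u-30:u+30,::-1]),(400,400),interpolation=cv2.INTER_CUBIC) for u,v in((307,281),(407,264))]
cv2.imwrite("pics/crop.png",np.hstack(s))
E
```

```text
canrim 207 [0.5129 0.071  0.0937] circ [0.5137 0.0717] 0.0332 zmax [0.0866 0.0932 0.1022]
can plate 971 [0.5134 0.0704 0.0079] circ [0.5123 0.0729] 0.1273 zmax [0.0043 0.0073 0.0137]
lid skirt 379 [ 0.5667 -0.2364  0.0269] circ [ 0.5681 -0.2378] 0.0386 zmax [0.0214 0.027  0.0326]
lid grip 93 [ 0.5677 -0.2373  0.0563] circ [ 0.5675 -0.2384] 0.0168 zmax [0.0485 0.0572 0.0621]
spare grip 92 [0.4845 0.3184 0.0562] circ [0.4851 0.3177] 0.0173 zmax [0.0497 0.0561 0.0623]
spare 180 [0.4832 0.3153 0.0266] circ [0.4846 0.3188] 0.029 zmax [0.0201 0.0271 0.0329]
stickS 78 [ 0.6553 -0.0148  0.0828] circ [ 0.6563 -0.0158] 0.014 zmax [0.0602 0.0848 0.092 ]
stickL 142 [ 0.6083 -0.0713  0.1054] circ [ 0.6108 -0.0729] 0.0177 zmax [0.0671 0.1105 0.1158]
stamp 326 [0.6713 0.066  0.0851] circ [0.6724 0.0652] 0.036 zmax [0.0753 0.0859 0.0919]
blue 93 [ 0.4518 -0.1904  0.0565] circ [ 0.4516 -0.1916] 0.0166 zmax [0.0512 0.0563 0.0631]
bottle 278 [ 0.5814 -0.3498  0.1365] circ [ 0.5843 -0.3557] 0.0262 zmax [0.1095 0.1313 0.1715]
spray 462 [0.5854 0.3671 0.2127] circ [0.5888 0.372 ] 0.0286 zmax [0.1634 0.2228 0.2294]
cleartape 278 [ 0.6765 -0.2823  0.0462] circ [ 0.6576 -0.2985] 0.0676 zmax [0.0331 0.0475 0.0537]
table 288 [5.797e-01 1.862e-01 1.000e-04] circ [0.5797 0.1862] 0.0362 zmax [-0.006   0.0003  0.0057]
```

View pics/crop.png

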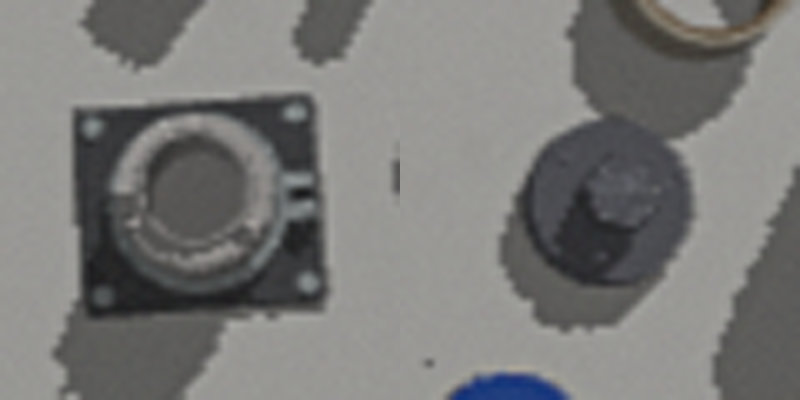

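The 86 mm stick is the smaller one at (0.656, -0.016), since the other stands about 112 mm. I'll go over the canister for a close look.

>>> arm_command(
  targets=[
    {"z": 0.08},
    {"x": 0.1,"y": -0.2,"z": 0.2,"rz": -0.2},
    {"x": 0.45,"y": -0.94,"z": 0.2,"rz": -0.736},
    {"x": 0.45,"y": -0.94,"z": 0.2,"rz": -0.736},
    {"x": 0.45,"y": -0.94,"z": 0.2,"rz": -0.736},
    {"x": 0.45,"y": -0.94,"z": 0.2,"rz": -0.736},
    {"x": 0.45,"y": -0.94,"z": 0.2,"rz": -0.736},
    {"x": 0.45,"y": -0.94,"z": 0.2,"rz": -0.736},
    {"x": 0.45,"y": -0.94,"z": 0.2,"rz": -0.736},
    {"x": 0.45,"y": -0.94,"z": 0.2,"rz": -0.736},
  ],
)

```text
schema error: expected keys x, y, z, rx, ry, rz, claw
```

```bash
python3 - <<'E'
from h import *
p,d,c=shot("wrist"); np.savez("w1.npz",p=p,d=d,W=cloud(d,c)); cv2.imwrite("pics/w1.png",p[...,::-1]); s=robot.read_state(); print(s["t"],s["tool_pos"],s["orientation"],s["q"],c)
E
```

```text
0.15 [0.25901529 0.54071647 0.19724493] [-6.95908544e-01 -3.06312851e+00  2.07783182e-03] [ 1.03857980e+00  1.30994762e-01  1.48899141e+00 -1.46592285e-05
  1.52299047e+00 -8.54221922e-02] {'intrinsics': array([[355.58082626,   0.        , 317.12321844],
       [  0.        , 355.58082626, 244.35467719],
       [  0.        ,   0.        ,   1.        ]]), 'origin': array([0.18715523, 0.57515259, 0.38304004]), 'orientation': array([-0.26203678, -0.16300868,  1.11516035])}
```

View pics/w1.png

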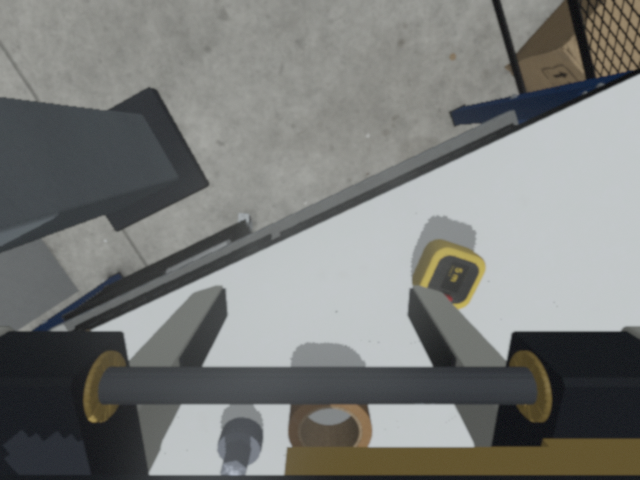

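The wrist view shows the fingers at the bottom and the scene ahead of the tool's +x side. All the keys are required in every row, so I'll resend with them.

>>> arm_command(
  targets=[
    {"x": 0,"y": 0,"z": 0.08,"rx": 0,"ry": 0,"rz": -0.05,"claw": 0},
    {"x": 0.1,"y": -0.2,"z": 0.2,"rx": 0,"ry": 0,"rz": -0.2,"claw": 0},
    {"x": 0.4,"y": -1,"z": 0.2,"rx": 0,"ry": 0,"rz": -0.736,"claw": 0},
    {"x": 0.4,"y": -1,"z": 0.2,"rx": 0,"ry": 0,"rz": -0.736,"claw": 0},
    {"x": 0.4,"y": -1,"z": 0.2,"rx": 0,"ry": 0,"rz": -0.736,"claw": 0},
    {"x": 0.4,"y": -1,"z": 0.2,"rx": 0,"ry": 0,"rz": -0.736,"claw": 0},
    {"x": 0.4,"y": -1,"z": 0.2,"rx": 0,"ry": 0,"rz": -0.736,"claw": 0},
    {"x": 0.4,"y": -1,"z": 0.2,"rx": 0,"ry": 0,"rz": -0.736,"claw": 0},
    {"x": 0.4,"y": -1,"z": 0.2,"rx": 0,"ry": 0,"rz": -0.736,"claw": 0},
    {"x": 0.4,"y": -1,"z": 0.2,"rx": 0,"ry": 0,"rz": -0.736,"claw": 0},
  ],
)

```text
t: 0.98
tool_pos: [0.3972, 0.1971, 0.2845]
orientation: [2.337, 2.1, 0.0]
force: [1.1, -0.5, -0.6]
opening: 0.0931
gripper_force: 0.0
```

>>> arm_command(
  targets=[
    {"x": 0.16,"y": -0.44,"z": -0.16,"rx": 0,"ry": 0,"rz": -0.12,"claw": 0},
    {"x": 0.16,"y": -0.44,"z": -0.16,"rx": 0,"ry": 0,"rz": -0.12,"claw": 0},
    {"x": 0.16,"y": -0.44,"z": -0.16,"rx": 0,"ry": 0,"rz": -0.12,"claw": 0},
    {"x": 0.16,"y": -0.44,"z": -0.16,"rx": 0,"ry": 0,"rz": -0.12,"claw": 0},
    {"x": 0.16,"y": -0.44,"z": -0.16,"rx": 0,"ry": 0,"rz": -0.12,"claw": 0},
    {"x": 0.16,"y": -0.44,"z": -0.16,"rx": 0,"ry": 0,"rz": -0.12,"claw": 0},
    {"x": 0.16,"y": -0.44,"z": -0.16,"rx": 0,"ry": 0,"rz": -0.12,"claw": 0},
    {"x": 0.16,"y": -0.44,"z": -0.16,"rx": 0,"ry": 0,"rz": -0.12,"claw": 0},
    {"x": 0.16,"y": -0.44,"z": -0.16,"rx": 0,"ry": 0,"rz": -0.12,"claw": 0},
  ],
)

```text
t: 1.73
tool_pos: [0.4769, -0.0208, 0.2043]
orientation: [-2.566, -1.811, 0.0]
force: [-0.1, 1.4, 0.9]
opening: 0.093
gripper_force: 0.0
```

```bash
cat >> h.py <<'E'
def go(tag):
    s=robot.read_state(); p,d,c=shot("wrist"); W=cloud(d,c); np.savez(tag+".npz",p=p,d=d,W=W); cv2.imwrite(f"pics/{tag}.png",p[...,::-1])
    th=2*np.degrees(np.arctan2(s["orientation"][1],s["orientation"][0]))-90
    print(s["t"],s["tool_pos"].round(4),"yaw",th.round(2),"q",s["q"].round(3),"cam",c["origin"].round(4)); return p,d,W,c
E
python3 - <<'E'
from h import *
go("w2")
E
```

```text
1.7333 [ 0.4769 -0.0208  0.2043] yaw -379.59 q [-0.152 -0.209  1.807  0.     1.544  0.19 ] cam [0.5052 0.0546 0.3902]
```

View pics/w2.png

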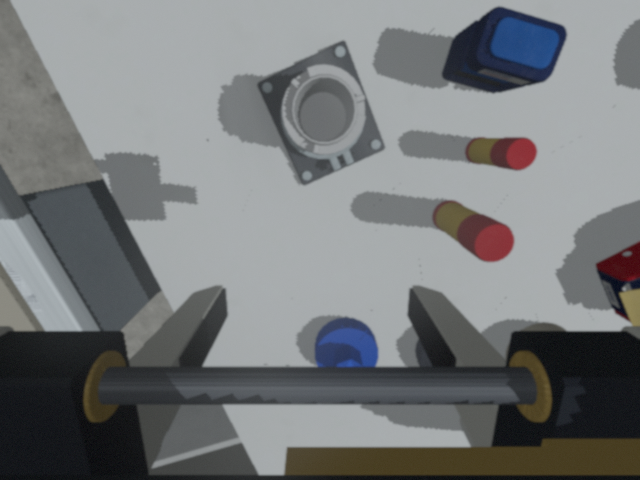

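The wrist picture shows the canister at (322,110), the small stick's cap at (520,153), the big stick at (490,240) and the stamp at (520,45). Next I measure the stick and the canister.

```bash
cat >> h.py <<'E'
def toplane(uv,c,z):
    K=np.array(c["intrinsics"]);R=cv2.Rodrigues(np.array(c["orientation"],float))[0]
    uv=np.atleast_2d(uv).astype(float); r=np.stack([(uv[:,0]-K[0,2])/K[0,0],-(uv[:,1]-K[1,2])/K[1,1],-np.ones(len(uv))],1)@R.T
    o=np.array(c["origin"]); return (o+r*((z-o[2])/r[:,2])[:,None])
def circfit(xy):
    A=np.c_[2*xy,np.ones(len(xy))]; s=np.linalg.lstsq(A,(xy**2).sum(1),rcond=None)[0]; return s[:2],np.sqrt(s[2]+s[:2]@s[:2])
E
python3 - <<'E'
from h import *
c=robot.get_calibration("wrist"); z=np.load("w2.npz");W=z["W"];p=z["p"];d=z["d"]
def near(x,y,r): return np.hypot(W[...,0]-x,W[...,1]-y)<r
# stick
m=near(.656,-.0155,.03)&(W[...,2]>.075); print("stick top n",m.sum(),W[m].mean(0),np.percentile(W[m][:,2],[50,95]))
hsv=cv2.cvtColor(p,cv2.COLOR_RGB2HSV)
mm=(m).astype(np.uint8); ct=max(cv2.findContours(mm,0,1)[0],key=cv2.contourArea)[:,0]
print("ring",circfit(toplane(ct,c,.086)[:,:2]))
# canister
m=near(.513,.071,.05)
for z0,z1 in((.093,.103),(.0,.015),(.02,.032)):
    q=W[m&(W[...,2]>z0)&(W[...,2]<z1)]; print(z0,len(q),q.mean(0))
m=(near(.513,.071,.023)&(W[...,2]<.085)).astype(np.uint8)
m=cv2.morphologyEx(m,cv2.MORPH_OPEN,np.ones((3,3)));ct=max(cv2.findContours(m,0,1)[0],key=cv2.contourArea)[:,0]
print("hole",circfit(toplane(ct,c,.098)[:,:2]))
# plate: dark steel, z<.02
hull=(near(.513,.071,.085)&(W[...,2]<.02)&(hsv[...,2]<110)&(hsv[...,2]>40)).astype(np.uint8)
hull=cv2.morphologyEx(hull,cv2.MORPH_OPEN,np.ones((3,3)))
print(hull.sum()); pts=toplane(np.argwhere(hull)[:,::-1],c,.008)[:,:2]
r=cv2.minAreaRect((pts*1000).astype(np.float32)); print("plate",r)
# polar height map
cx,cy=.513,.0715
a=np.degrees(np.arctan2(W[...,1]-cy,W[...,0]-cx))%360; rr=np.hypot(W[...,0]-cx,W[...,1]-cy)
for a0 in range(0,360,8):
    k=(a>=a0)&(a<a0+8)&(rr>.0275)&(rr<.0335)&(W[...,2]>.06); print(a0,k.sum(),(np.median(W[k][:,2])*1000).round(1) if k.sum() else None,end=" | ")
E
```

```text
stick top n 992 [ 0.65800423 -0.0139504   0.08406471] [0.08485704 0.08622964]
ring (array([ 0.65764111, -0.01301242]), np.float64(0.014240937673547649))
0.093 996 [0.51707511 0.072545   0.09588079]
0.0 3296 [0.508128   0.07033157 0.00792178]
0.02 750 [0.50867846 0.04927924 0.02517141]
hole (array([0.51072426, 0.06943808]), np.float64(0.017996564917679106))
3793
plate ((515.0787353515625, 73.07917022705078), (95.47283935546875, 111.05696105957031), 4.330986022949219)
0 35 92.8 | 8 38 88.5 | 16 35 89.0 | 24 37 89.5 | 32 39 89.7 | 40 39 90.1 | 48 38 90.7 | 56 45 91.4 | 64 46 92.0 | 72 47 92.2 | 80 44 92.8 | 88 42 83.7 | 96 35 84.1 | 104 29 91.6 | 112 32 91.1 | 120 26 87.9 | 128 23 88.0 | 136 20 88.6 | 144 18 89.4 | 152 17 89.3 | 160 15 89.7 | 168 14 90.5 | 176 15 90.9 | 184 14 91.4 | 192 13 91.8 | 200 16 92.3 | 208 16 92.6 | 216 20 83.8 | 224 26 83.5 | 232 25 84.0 | 240 28 93.3 | 248 30 87.1 | 256 30 88.0 | 264 34 88.4 | 272 35 88.7 | 280 39 89.6 | 288 41 89.8 | 296 38 90.8 | 304 42 91.1 | 312 42 92.1 | 320 39 92.3 | 328 40 93.2 | 336 32 92.1 | 344 33 84.1 | 352 41 93.3 |
```

Plate fit: centre (0.515, 0.073), size 95.5 x 111 mm as given, and canister x lies at about 94° world. The stick is at (0.6576, -0.013), 86 mm high. I'll go above the stick.

>>> arm_command(
  targets=[
    {"x": 0.361,"y": 0.016,"z": -0.02,"rx": 0,"ry": 0,"rz": 0,"claw": 80},
    {"x": 0.361,"y": 0.016,"z": -0.02,"rx": 0,"ry": 0,"rz": 0,"claw": 80},
    {"x": 0.361,"y": 0.016,"z": -0.02,"rx": 0,"ry": 0,"rz": 0,"claw": 80},
    {"x": 0.361,"y": 0.016,"z": -0.02,"rx": 0,"ry": 0,"rz": 0,"claw": 80},
    {"x": 0.361,"y": 0.016,"z": -0.02,"rx": 0,"ry": 0,"rz": 0,"claw": 80},
    {"x": 0.361,"y": 0.016,"z": -0.02,"rx": 0,"ry": 0,"rz": 0,"claw": 80},
    {"x": 0.361,"y": 0.016,"z": -0.02,"rx": 0,"ry": 0,"rz": 0,"claw": 80},
    {"x": 0.361,"y": 0.016,"z": -0.02,"rx": 0,"ry": 0,"rz": 0,"claw": 80},
  ],
)

```text
t: 2.45
tool_pos: [0.6571, -0.0118, 0.1952]
orientation: [2.564, 1.814, 0.001]
force: [-0.7, 1.0, -0.5]
opening: 0.0636
gripper_force: 0.0
```

```bash
python3 - <<'E'
from h import *
p,d,W,c=go("w3"); print(robot.read_state()["opening"])
def near(x,y,r): return np.hypot(W[...,0]-x,W[...,1]-y)<r
m=near(.657,-.014,.03)&(W[...,2]>.078); print(m.sum(), W[m].mean(0) if m.any() else 0)
E
```

```text
2.45 [ 0.6571 -0.0118  0.1952] yaw -19.44 q [-0.096  0.285  1.317  0.     1.539  0.243] cam [0.6849 0.0638 0.3811]
0.06365917272947338
8113 [0.66473802 0.00695309 0.30438265]
```

>>> arm_command(
  targets=[
    {"x": 0.001,"y": -0.002,"z": -0.08,"rx": 0,"ry": 0,"rz": 0,"claw": 80},
    {"x": 0.001,"y": -0.002,"z": -0.15,"rx": 0,"ry": 0,"rz": 0,"claw": 80},
    {"x": 0.001,"y": -0.002,"z": -0.21,"rx": 0,"ry": 0,"rz": 0,"claw": 80},
    {"x": 0.001,"y": -0.002,"z": -0.25,"rx": 0,"ry": 0,"rz": 0,"claw": 80},
    {"x": 0.001,"y": -0.002,"z": -0.25,"rx": 0,"ry": 0,"rz": 0,"claw": 200},
    {"x": 0.001,"y": -0.002,"z": -0.25,"rx": 0,"ry": 0,"rz": 0,"claw": 200},
    {"x": 0.001,"y": -0.002,"z": -0.25,"rx": 0,"ry": 0,"rz": 0,"claw": 200},
    {"x": 0.001,"y": -0.002,"z": -0.25,"rx": 0,"ry": 0,"rz": 0,"claw": 200},
    {"x": 0.001,"y": -0.002,"z": -0.25,"rx": 0,"ry": 0,"rz": 0,"claw": 200},
    {"x": 0.001,"y": -0.002,"z": -0.25,"rx": 0,"ry": 0,"rz": 0,"claw": 200},
  ],
  squeeze=15,
)

```text
t: 3.33
tool_pos: [0.6594, -0.0141, 0.0715]
orientation: [2.565, 1.811, 0.004]
force: [0.5, -0.2, 0.4]
opening: 0.0287
gripper_force: 0.0
```

>>> arm_command(
  targets=[
    {"x": 0,"y": 0,"z": 0,"rx": 0,"ry": 0,"rz": 0,"claw": 200},
    {"x": 0,"y": 0,"z": 0,"rx": 0,"ry": 0,"rz": 0,"claw": 200},
    {"x": 0,"y": 0,"z": 0.06,"rx": 0,"ry": 0,"rz": 0,"claw": 200},
    {"x": 0,"y": 0,"z": 0.12,"rx": 0,"ry": 0,"rz": 0,"claw": 200},
    {"x": 0,"y": 0,"z": 0.18,"rx": 0,"ry": 0,"rz": 0,"claw": 200},
    {"x": 0,"y": 0,"z": 0.25,"rx": 0,"ry": 0,"rz": 0,"claw": 200},
    {"x": 0,"y": 0,"z": 0.25,"rx": 0,"ry": 0,"rz": 0,"claw": 200},
  ],
)

```text
t: 3.92
tool_pos: [0.6621, -0.0143, 0.2039]
orientation: [2.56, 1.808, 0.014]
force: [1.0, -0.0, 2.3]
opening: 0.0199
gripper_force: 0.0
```

```bash
python3 - <<'E'
from h import *
p,d,W,c=go("w4"); print(robot.read_state()["opening"],robot.read_state()["gripper_force"])
p,d,c=shot("top"); Wt=cloud(d,c)
cv2.imwrite("pics/t4.png",np.hstack([cv2.resize(cv2.imread("pics/w4.png"),(400,300)),cv2.resize(np.ascontiguousarray(p[190:280,280:400,::-1]),(400,300))]))
E
```

```text
3.9167 [ 0.6621 -0.0143  0.2039] yaw -19.54 q [-0.099  0.283  1.304  0.     1.542  0.242] cam [0.6878 0.0614 0.39  ]
0.02001984660028056 0.0
```

View pics/t4.png

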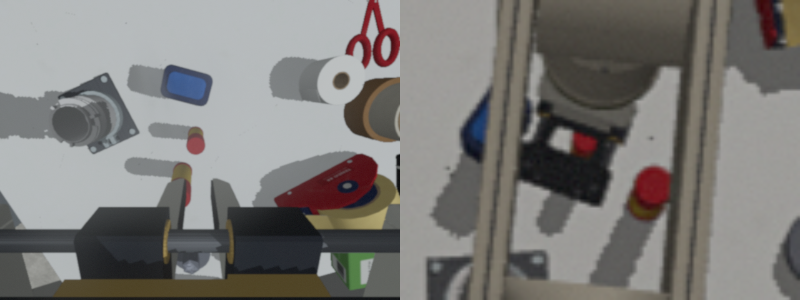

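The left half (wrist) shows the stick still standing ahead of the fingers at about (312,224), so the grasp missed it. I'll re-measure.

```bash
python3 - <<'E'
from h import *
for i in range(2):
    p,d,W,c=go("w5")
    hsv=cv2.cvtColor(p,cv2.COLOR_RGB2HSV)
    m=((hsv[...,0]<8)|(hsv[...,0]>172))&(hsv[...,1]>120)&(d>0)
    m=m.astype(np.uint8);n,l,st,ce=cv2.connectedComponentsWithStats(m)
    for k in range(1,n):
        if st[k,4]>150:
            q=W[l==k]; t=q[q[:,2]>np.percentile(q[:,2],70)]; print(ce[k].round(),st[k,4],"mean",q.mean(0).round(4),"top",t.mean(0).round(4))
print(c["orientation"])
R=cv2.Rodrigues(np.array(c["orientation"]))[0]; s=robot.read_state(); T=cv2.Rodrigues(s["orientation"])[0]
print("cam in tool",T.T@(c["origin"]-s["tool_pos"]),"cam axis in tool",T.T@R)
E
```

```text
4.0167 [ 0.6598 -0.0141  0.1973] yaw -19.54 q [-0.099  0.287  1.311 -0.     1.538  0.242] cam [0.6869 0.0615 0.3833]
[607.  59.] 2842 mean [0.9733 0.0356 0.0078] top [0.9696 0.0227 0.0102]
[316. 234.] 443 mean [ 0.6599 -0.0141  0.0853] top [ 0.6604 -0.0139  0.0861]
[541. 301.] 7785 mean [ 0.85   -0.168   0.0491] top [ 0.8506 -0.1668  0.0836]
[301. 320.] 170 mean [ 0.6247 -0.076   0.1101] top [ 0.625  -0.0757  0.1108]
4.0667 [ 0.6585 -0.014   0.1948] yaw -19.54 q [-0.099  0.289  1.314 -0.     1.538  0.242] cam [0.6863 0.0615 0.3808]
[610.  57.] 2674 mean [0.971  0.0368 0.0078] top [0.9672 0.0241 0.0102]
[317. 234.] 446 mean [ 0.6596 -0.0141  0.0853] top [ 0.6591 -0.0133  0.0862]
[545. 302.] 7974 mean [ 0.8503 -0.168   0.0492] top [ 0.8503 -0.1668  0.0837]
[302. 322.] 224 mean [ 0.6241 -0.075   0.1118] top [ 0.6245 -0.0734  0.1163]
[-0.29051122  0.05007879 -0.33922173]
cam in tool [ 0.08064836  0.00152207 -0.18753058] cam axis in tool [[-6.86328911e-04  9.57380220e-01  2.88829783e-01]
 [ 9.99998591e-01  1.09955604e-03 -1.26844695e-03]
 [-1.53197056e-03  2.88828506e-01 -9.57379625e-01]]
```

>>> arm_command(
  targets=[
    {"x": 0.002,"y": 0,"z": 0,"rx": 0,"ry": 0,"rz": 0,"claw": 80},
    {"x": 0.002,"y": 0,"z": 0,"rx": 0,"ry": 0,"rz": 0,"claw": 80},
    {"x": 0.002,"y": 0,"z": -0.05,"rx": 0,"ry": 0,"rz": 0,"claw": 80},
    {"x": 0.002,"y": 0,"z": -0.08,"rx": 0,"ry": 0,"rz": 0,"claw": 80},
    {"x": 0.002,"y": 0,"z": -0.13,"rx": 0,"ry": 0,"rz": 0,"claw": 80},
    {"x": 0.002,"y": 0,"z": -0.18,"rx": 0,"ry": 0,"rz": 0,"claw": 80},
    {"x": 0.002,"y": 0,"z": -0.22,"rx": 0,"ry": 0,"rz": 0,"claw": 80},
    {"x": 0.002,"y": 0,"z": -0.25,"rx": 0,"ry": 0,"rz": 0,"claw": 80},
    {"x": 0.002,"y": 0,"z": -0.25,"rx": 0,"ry": 0,"rz": 0,"claw": 80},
  ],
  squeeze=25,
)

```text
t: 4.87
tool_pos: [0.6552, -0.0136, 0.0634]
orientation: [-2.561, -1.809, 0.011]
force: [-0.1, -0.3, -0.1]
opening: 0.0637
gripper_force: 0.0
```

>>> arm_command(
  targets=[
    {"x": 0,"y": 0,"z": 0,"rx": 0,"ry": 0,"rz": 0,"claw": 255},
    {"x": 0,"y": 0,"z": 0,"rx": 0,"ry": 0,"rz": 0,"claw": 255},
    {"x": 0,"y": 0,"z": 0,"rx": 0,"ry": 0,"rz": 0,"claw": 255},
    {"x": 0,"y": 0,"z": 0,"rx": 0,"ry": 0,"rz": 0,"claw": 255},
    {"x": 0,"y": 0,"z": 0,"rx": 0,"ry": 0,"rz": 0,"claw": 255},
    {"x": 0,"y": 0,"z": 0,"rx": 0,"ry": 0,"rz": 0,"claw": 255},
    {"x": 0,"y": 0,"z": 0,"rx": 0,"ry": 0,"rz": 0,"claw": 255},
    {"x": 0,"y": 0,"z": 0,"rx": 0,"ry": 0,"rz": 0,"claw": 255},
  ],
)

```text
t: 5.53
tool_pos: [0.6593, -0.014, 0.0696]
orientation: [2.566, 1.812, 0.0]
force: [-0.2, -0.1, 0.3]
opening: 0.0146
gripper_force: 0.0
```

The fingers shut without contact, so I'll look from both cameras.

```bash
python3 - <<'E'
from h import *
p,d,W,c=go("w6"); q,_,_=shot("scene")
cv2.imwrite("pics/t6.png",np.hstack([cv2.resize(p[...,::-1],(400,300)),cv2.resize(np.ascontiguousarray(q[170:320,260:460,::-1]),(400,300))]))
E
```

```text
5.5333 [ 0.6593 -0.014   0.0696] yaw -19.54 q [-0.099  0.375  1.44   0.     1.326  0.242] cam [0.6872 0.0616 0.2556]
```

View pics/t6.png

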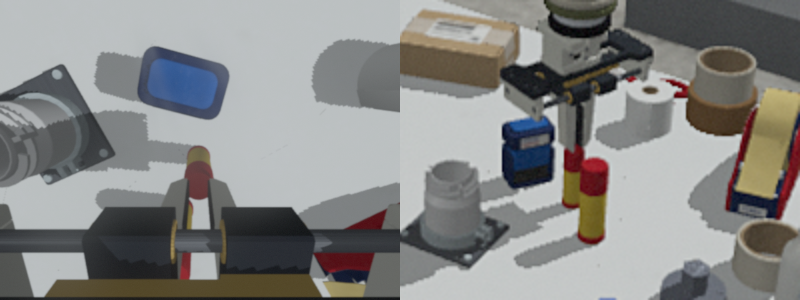

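```bash
python3 - <<'E'
from h import *
z=np.load("w6.npz");p,W,d=z["p"],z["W"],z["d"]
s=robot.read_state();T=cv2.Rodrigues(s["orientation"])[0];L=(W-s["tool_pos"])@T
hsv=cv2.cvtColor(p,cv2.COLOR_RGB2HSV)
print(s["opening"],s["gripper_force"])
for v in range(235,460,14):
    print(v,[(int(hsv[v,u,0]),int(hsv[v,u,1]),*(L[v,u]*1000).round(0)) for u in (285,300,318,335,350)])
E
```

```text
0.007053869070791725 0.0
235 [(96, 9, np.float64(10.0), np.float64(-23.0), np.float64(71.0)), (102, 9, np.float64(10.0), np.float64(-12.0), np.float64(71.0)), (5, 80, np.float64(12.0), np.float64(2.0), np.float64(63.0)), (100, 8, np.float64(10.0), np.float64(14.0), np.float64(72.0)), (95, 8, np.float64(10.0), np.float64(26.0), np.float64(70.0))]
249 [(98, 8, np.float64(-1.0), np.float64(-23.0), np.float64(70.0)), (12, 59, np.float64(2.0), np.float64(-12.0), np.float64(62.0)), (23, 80, np.float64(13.0), np.float64(2.0), np.float64(28.0)), (9, 52, np.float64(3.0), np.float64(14.0), np.float64(60.0)), (96, 7, np.float64(-1.0), np.float64(26.0), np.float64(70.0))]
263 [(96, 7, np.float64(-12.0), np.float64(-24.0), np.float64(71.0)), (20, 86, np.float64(6.0), np.float64(-10.0), np.float64(20.0)), (0, 77, np.float64(13.0), np.float64(2.0), np.float64(3.0)), (22, 94, np.float64(7.0), np.float64(12.0), np.float64(18.0)), (96, 7, np.float64(-12.0), np.float64(26.0), np.float64(71.0))]
277 [(95, 8, np.float64(-24.0), np.float64(-24.0), np.float64(71.0)), (179, 91, np.float64(9.0), np.float64(-
[... 3818 characters left out ...]
4(10.0), np.float64(-106.0))]
445 [(30, 18, np.float64(-1.0), np.float64(-8.0), np.float64(-108.0)), (179, 172, np.float64(-71.0), np.float64(-8.0), np.float64(-41.0)), (96, 7, np.float64(-188.0), np.float64(2.0), np.float64(71.0)), (96, 7, np.float64(-188.0), np.float64(17.0), np.float64(71.0)), (25, 20, np.float64(-2.0), np.float64(10.0), np.float64(-108.0))]
459 [(22, 117, np.float64(21.0), np.float64(-5.0), np.float64(-133.0)), (21, 120, np.float64(21.0), np.float64(-2.0), np.float64(-133.0)), (22, 119, np.float64(21.0), np.float64(1.0), np.float64(-132.0)), (22, 122, np.float64(22.0), np.float64(5.0), np.float64(-134.0)), (21, 123, np.float64(22.0), np.float64(7.0), np.float64(-134.0))]
```

The fingers seem to end above the stick's top rather than 14 mm past the TCP. I'll check the fingertip depth in the tool frame in earlier frames.

```bash
python3 - <<'E'
from h import *
import re
s=robot.read_state();T6=cv2.Rodrigues(s["orientation"])[0]
Lc=lambda W,pos,o:(W-np.array(pos))@cv2.Rodrigues(np.array(o,float))[0]
for n,pos,o in(("w2",[.4769,-.0208,.2043],[-2.566,-1.811,0]),("w5",[.6585,-.014,.1948],s["orientation"]),("w6",[.6593,-.014,.0696],s["orientation"])):
    z=np.load(n+".npz");L=Lc(z["W"],pos,o)*1000
    m=(np.abs(L[...,0])<14)&(np.abs(L[...,1])<75)&(L[...,2]<(30 if n!="w6" else -18))&(L[...,2]>-100)
    q=L[m]; print(n,m.sum(),"tip z pct",np.percentile(q[:,2],[90,99,100]).round(1))
    t=q[q[:,2]>np.percentile(q[:,2],97)]; print(np.median(t[t[:,1]<0],0),np.median(t[t[:,1]>0],0))
print(s["opening"],s["gripper_force"],s["force"])
E
```

```text
w2 10390 tip z pct [-33.6 -21.7 -18.8]
[  7.01473175 -45.61419106 -22.59633127] [  6.97753888  48.02946203 -22.59222546]
w5 5106 tip z pct [-31.2 -21.2 -18.3]
[  8.64741569 -11.77055    -22.03552294] [  8.59230385  14.31628307 -22.30062582]
w6 4649 tip z pct [-30.9 -22.  -19. ]
[  8.70418562 -10.33045754 -23.1692801 ] [  8.74734456  12.35717596 -22.76301143]
0.007053869070791725 0.0 [-0.07743538 -0.30805963  0.73673015]
```

The fingertips really sit about 19 mm behind the reported TCP, so true tip z ≈ reported z + 0.019. I'll open and go 33 mm lower.

>>> arm_command(
  targets=[
    {"x": 0,"y": 0,"z": 0.01,"rx": 0,"ry": 0,"rz": 0,"claw": 90},
    {"x": 0,"y": 0,"z": 0.01,"rx": 0,"ry": 0,"rz": 0,"claw": 90},
    {"x": 0,"y": 0,"z": 0.01,"rx": 0,"ry": 0,"rz": 0,"claw": 90},
    {"x": 0,"y": 0,"z": 0.01,"rx": 0,"ry": 0,"rz": 0,"claw": 90},
    {"x": 0,"y": 0,"z": 0.01,"rx": 0,"ry": 0,"rz": 0,"claw": 90},
    {"x": 0,"y": 0,"z": 0.01,"rx": 0,"ry": 0,"rz": 0,"claw": 90},
    {"x": 0,"y": 0,"z": -0.02,"rx": 0,"ry": 0,"rz": 0,"claw": 90},
    {"x": 0,"y": 0,"z": -0.05,"rx": 0,"ry": 0,"rz": 0,"claw": 90},
    {"x": 0,"y": 0,"z": -0.066,"rx": 0,"ry": 0,"rz": 0,"claw": 90},
    {"x": 0,"y": 0,"z": -0.066,"rx": 0,"ry": 0,"rz": 0,"claw": 90},
  ],
)

```text
t: 6.47
tool_pos: [0.6565, -0.0137, 0.0326]
orientation: [-2.563, -1.81, 0.007]
force: [-1.2, 0.4, -1.2]
opening: 0.06
gripper_force: 0.0
```

>>> arm_command(
  targets=[
    {"x": 0,"y": 0,"z": 0,"rx": 0,"ry": 0,"rz": 0,"claw": 255},
    {"x": 0,"y": 0,"z": 0,"rx": 0,"ry": 0,"rz": 0,"claw": 255},
    {"x": 0,"y": 0,"z": 0,"rx": 0,"ry": 0,"rz": 0,"claw": 255},
    {"x": 0,"y": 0,"z": 0,"rx": 0,"ry": 0,"rz": 0,"claw": 255},
    {"x": 0,"y": 0,"z": 0,"rx": 0,"ry": 0,"rz": 0,"claw": 255},
    {"x": 0,"y": 0,"z": 0,"rx": 0,"ry": 0,"rz": 0,"claw": 255},
    {"x": 0,"y": 0,"z": 0,"rx": 0,"ry": 0,"rz": 0,"claw": 255},
    {"x": 0,"y": 0,"z": 0,"rx": 0,"ry": 0,"rz": 0,"claw": 255},
  ],
)

```text
t: 7.13
tool_pos: [0.6596, -0.014, 0.037]
orientation: [2.566, 1.812, 0.001]
force: [-0.1, 0.1, 3.5]
opening: 0.0267
gripper_force: 25.0
```

>>> arm_command(
  targets=[
    {"x": 0,"y": 0,"z": 0.05,"rx": 0,"ry": 0,"rz": 0,"claw": 255},
    {"x": 0,"y": 0,"z": 0.12,"rx": 0,"ry": 0,"rz": 0,"claw": 255},
    {"x": 0,"y": 0,"z": 0.18,"rx": 0,"ry": 0,"rz": 0,"claw": 255},
    {"x": 0,"y": 0,"z": 0.24,"rx": 0,"ry": 0,"rz": 0,"claw": 255},
    {"x": -0.06,"y": 0.035,"z": 0.24,"rx": 0,"ry": 0,"rz": 0,"claw": 255},
    {"x": -0.12,"y": 0.07,"z": 0.24,"rx": 0,"ry": 0,"rz": 0,"claw": 255},
    {"x": -0.18,"y": 0.105,"z": 0.24,"rx": 0,"ry": 0,"rz": 0,"claw": 255},
    {"x": -0.24,"y": 0.14,"z": 0.24,"rx": 0,"ry": 0,"rz": 0,"claw": 255},
    {"x": -0.291,"y": 0.175,"z": 0.24,"rx": 0,"ry": 0,"rz": 0,"claw": 255},
    {"x": -0.291,"y": 0.175,"z": 0.24,"rx": 0,"ry": 0,"rz": 0,"claw": 255},
  ],
)

```text
t: 7.97
tool_pos: [0.5093, 0.0762, 0.1555]
orientation: [-2.562, -1.814, 0.003]
force: [-0.8, 0.1, -1.1]
opening: 0.027
gripper_force: 25.0
```

```bash
python3 - <<'E'
from h import *
for i in range(3): p,d,W,c=go("w7")
s=robot.read_state(); print(s["opening"],s["gripper_force"])
L=(W-s["tool_pos"])@cv2.Rodrigues(s["orientation"])[0]*1000
hsv=cv2.cvtColor(p,cv2.COLOR_RGB2HSV)
for v in range(150,330,8): print(v,hsv[v,317],L[v,317].round(0),W[v,317].round(3))
E
```

```text
7.9667 [0.5093 0.0762 0.1555] yaw -379.41 q [ 4.800e-02 -7.400e-02  1.774e+00  1.000e-03  1.444e+00  3.860e-01] cam [0.5377 0.1516 0.3415]
8.0167 [0.5116 0.0749 0.1562] yaw -379.41 q [ 0.046 -0.071  1.77   0.     1.443  0.385] cam [0.5396 0.1505 0.3421]
8.0667 [0.5131 0.0741 0.1566] yaw -19.45 q [ 0.045 -0.069  1.767 -0.     1.442  0.384] cam [0.5409 0.1497 0.3425]
0.02686828677483614 24.999912679195404
150 [ 90   7 185] [ 69.  -0. 157.] [ 0.537  0.139 -0.   ]
158 [ 84   9 148] [ 62.  -0. 157.] [ 0.534  0.132 -0.001]
166 [105  21  99] [ 55.  -0. 150.] [0.532 0.125 0.007]
174 [103  18  98] [ 48.  -0. 151.] [0.53  0.118 0.006]
182 [101  21  96] [ 40.  -0. 150.] [0.527 0.112 0.007]
190 [ 99  21 157] [ 36.  -0. 131.] [0.526 0.107 0.026]
198 [ 90  10 107] [34. -0. 98.] [0.525 0.105 0.059]
206 [102  11 117] [32. -0. 75.] [0.524 0.104 0.082]
214 [105   9 178] [28. -0. 65.] [0.523 0.1   0.092]
222 [ 96   8 156] [23. -0. 60.] [0.521 0.095 0.096]
230 [ 98   9 118] [ -6.  -0. 148.] [0.512 0.068 0.009]
238 [100   6 119] [-14.  -0. 149.] [0.509 0.061 0.008]
246 [177  61  92] [13. -0. 34.] [0.518 0.086 0.123]
254 [ 23 104  96] [12. -0. 20.] [0.518 0.085 0.137]
262 [ 23 108  97] [13. -0.  5.] [0.518 0.085 0.152]
270 [ 23 111  99] [13. -0. -8.] [0.518 0.085 0.165]
278 [ 15 104  93] [ 12.  -0. -18.] [0.518 0.085 0.175]
286 [178 115  82] [ 13.  -0. -30.] [0.518 0.086 0.187]
294 [  0 112  82] [ 14.  -0. -40.] [0.518 0.086 0.197]
302 [179 127  84] [ 13.  -0. -46.] [0.518 0.085 0.203]
310 [179 132  93] [ 10.  -0. -49.] [0.517 0.083 0.205]
318 [178 143  91] [  6.  -0. -49.] [0.516 0.08  0.206]
326 [178 143  91] [  2.  -0. -49.] [0.515 0.076 0.205]
```

Over the mouth and centred (inner rim at +23 mm in front, as it should be). I'll lower and release.

>>> arm_command(
  targets=[
    {"x": 0.001,"y": -0.001,"z": -0.05,"rx": 0,"ry": 0,"rz": 0,"claw": 255},
    {"x": 0.001,"y": -0.001,"z": -0.09,"rx": 0,"ry": 0,"rz": 0,"claw": 255},
    {"x": 0.001,"y": -0.001,"z": -0.12,"rx": 0,"ry": 0,"rz": 0,"claw": 255},
    {"x": 0.001,"y": -0.001,"z": -0.142,"rx": 0,"ry": 0,"rz": 0,"claw": 255},
    {"x": 0.001,"y": -0.001,"z": -0.142,"rx": 0,"ry": 0,"rz": 0,"claw": 255},
    {"x": 0.001,"y": -0.001,"z": -0.142,"rx": 0,"ry": 0,"rz": 0,"claw": 255},
    {"x": 0.001,"y": -0.001,"z": -0.142,"rx": 0,"ry": 0,"rz": 0,"claw": 100},
    {"x": 0.001,"y": -0.001,"z": -0.142,"rx": 0,"ry": 0,"rz": 0,"claw": 100},
    {"x": 0.001,"y": -0.001,"z": -0.142,"rx": 0,"ry": 0,"rz": 0,"claw": 100},
    {"x": 0.001,"y": -0.001,"z": -0.142,"rx": 0,"ry": 0,"rz": 0,"claw": 100},
  ],
)

```text
t: 8.95
tool_pos: [0.5149, 0.0731, 0.0864]
orientation: [2.565, 1.812, 0.002]
force: [-0.4, 0.4, 0.1]
opening: 0.0487
gripper_force: 0.0
```

>>> arm_command(
  targets=[
    {"x": 0,"y": 0,"z": 0.08,"rx": 0,"ry": 0,"rz": 0,"claw": 60},
    {"x": 0,"y": 0,"z": 0.16,"rx": 0,"ry": 0,"rz": 0,"claw": 0},
    {"x": -0.05,"y": -0.1,"z": 0.21,"rx": 0,"ry": 0,"rz": 0,"claw": 0},
    {"x": -0.05,"y": -0.14,"z": 0.21,"rx": 0,"ry": 0,"rz": 0,"claw": 0},
    {"x": -0.05,"y": -0.14,"z": 0.21,"rx": 0,"ry": 0,"rz": 0,"claw": 0},
    {"x": -0.05,"y": -0.14,"z": 0.21,"rx": 0,"ry": 0,"rz": 0,"claw": 0},
    {"x": -0.05,"y": -0.14,"z": 0.21,"rx": 0,"ry": 0,"rz": 0,"claw": 0},
    {"x": -0.05,"y": -0.14,"z": 0.21,"rx": 0,"ry": 0,"rz": 0,"claw": 0},
  ],
)

```text
t: 9.62
tool_pos: [0.489, 0.0038, 0.1899]
orientation: [-2.565, -1.812, 0.001]
force: [0.1, -0.2, -0.8]
opening: 0.0928
gripper_force: 0.0
```

```bash
cat > can.py <<'E'
from h import *
def canister(p,d,W,c):
    hsv=cv2.cvtColor(p,cv2.COLOR_RGB2HSV)
    near=lambda x,y,r: np.hypot(W[...,0]-x,W[...,1]-y)<r
    k=(near(.515,.073,.085)&(W[...,2]<.02)&(hsv[...,2]<110)&(hsv[...,2]>40)).astype(np.uint8)
    k=cv2.morphologyEx(k,cv2.MORPH_OPEN,np.ones((3,3)))
    r=cv2.minAreaRect((toplane(np.argwhere(k)[:,::-1],c,.008)[:,:2]*1000).astype(np.float32)); print("plate",r)
    k=near(.515,.073,.04)&(W[...,2]>.088)&(W[...,2]<.101); q=W[k][:,:2]
    def res(v):
        rr=np.hypot(*(q-v).T); return rr
    # outer boundary of neck/threads: farthest point per angle bin
    cx=np.array(r[0])/1000
    for _ in range(4):
        a=np.arctan2(*(q-cx).T[::-1]);rr=res(cx);o=[];i=[]
        kk=(W[...,2]>.0955)&near(*cx,.03);t=W[kk][:,:2];at=np.arctan2(*(t-cx).T[::-1]);rt=np.hypot(*(t-cx).T)
        for b in np.arange(-np.pi,np.pi,np.pi/18):
            m=(at>=b)&(at<b+np.pi/18)&(rt>.02)
            if m.sum()>5: i.append(t[m].mean(0))
        cc,R=circfit(np.array(i)); 
        cx=cc
    print("rim mid fit",cc,R,len(i))
    cx=np.array(r[0])/1000
    A=np.degrees(np.arctan2(W[...,1]-cx[1],W[...,0]-cx[0]))%360;rr=np.hypot(W[...,0]-cx[0],W[...,1]-cx[1])
    for a0 in range(0,120,4):
        h=[]
        for s in(0,120,240):
            m=((A-a0-s)%360<4)&(rr>.0275)&(rr<.0325)&(W[...,2]>.06); h.append((np.median(W[m][:,2])*1000).round(1) if m.sum()>3 else None)
        print(a0,h,end=" | ")
if __name__=="__main__":
    go("w8"); p,d,W,c=go("w8"); canister(p,d,W,c)
    m=(np.hypot(W[...,0]-.515,W[...,1]-.073)<.022)&(W[...,2]>.005); q=W[m]; 
    h=cv2.cvtColor(p,cv2.COLOR_RGB2HSV)[m]; red=((h[:,0]<8)|(h[:,0]>172))&(h[:,1]>90)
    print("\nred in mouth",red.sum(),q[red].mean(0),np.percentile(q[red][:,2],[50,95]))
E
python3 can.py
```

```text
9.6167 [0.489  0.0038 0.1899] yaw -379.51 q [-0.097 -0.169  1.799  0.     1.513  0.243] cam [0.5171 0.0792 0.3758]
9.6667 [0.4889 0.004  0.1897] yaw -379.48 q [-0.097 -0.169  1.799  0.     1.513  0.243] cam [0.5171 0.0794 0.3756]
plate ((514.9880981445312, 72.66697692871094), (94.64999389648438, 110.77606964111328), 4.35833740234375)
rim mid fit [0.51639554 0.07172295] 0.024382018319333752 36
0 [np.float64(87.7), np.float64(87.6), np.float64(93.1)] | 4 [np.float64(87.4), np.float64(87.4), np.float64(92.7)] | 8 [np.float64(88.0), np.float64(87.6), np.float64(87.7)] | 12 [np.float64(87.8), np.float64(87.8), np.float64(87.5)] | 16 [np.float64(88.7), np.float64(88.2), np.float64(88.5)] | 20 [np.float64(88.8), np.float64(88.6), np.float64(88.3)] | 24 [np.float64(88.4), np.float64(88.8), np.float64(88.7)] | 28 [np.float64(88.9), np.float64(88.8), np.float64(88.5)] | 32 [np.float64(89.3), np.float64(89.2), np.float64(89.0)] | 36 [np.float64(89.7), np.float64(89.5), np.float64(89.4)] | 40 [np.float64(89.9), np.float64(89.8), np.float64(89.7)] | 44 [np.float64(90.2), np.float64(89.9), np.floa
[... 474 characters left out ...]
p.float64(91.7)] | 80 [np.float64(92.6), np.float64(92.3), np.float64(92.7)] | 84 [np.float64(93.0), np.float64(92.4), np.float64(92.6)] | 88 [np.float64(92.6), np.float64(92.6), np.float64(93.1)] | 92 [np.float64(83.4), np.float64(93.1), np.float64(92.5)] | 96 [np.float64(83.7), np.float64(89.0), np.float64(84.1)] | 100 [np.float64(84.0), np.float64(83.5), np.float64(84.2)] | 104 [np.float64(84.1), np.float64(83.6), np.float64(84.0)] | 108 [np.float64(84.3), np.float64(84.3), np.float64(84.4)] | 112 [np.float64(92.8), np.float64(83.8), np.float64(93.0)] | 116 [np.float64(93.7), np.float64(93.2), np.float64(93.4)] | 
red in mouth 926 [0.51726206 0.0721292  0.09430537] [0.09433193 0.09549332]
```

The stick is in the canister (top at 95 mm), and the openings show at 94–114° as predicted. Now a second canister view at yaw -90° to average out camera error.

>>> arm_command(
  targets=[
    {"x": -0.08,"y": 0.13,"z": 0,"rx": 0,"ry": 0,"rz": -0.062,"claw": 0},
    {"x": -0.08,"y": 0.13,"z": 0,"rx": 0,"ry": 0,"rz": -0.124,"claw": 0},
    {"x": -0.08,"y": 0.13,"z": 0,"rx": 0,"ry": 0,"rz": -0.186,"claw": 0},
    {"x": -0.08,"y": 0.13,"z": 0,"rx": 0,"ry": 0,"rz": -0.248,"claw": 0},
    {"x": -0.08,"y": 0.13,"z": 0,"rx": 0,"ry": 0,"rz": -0.31,"claw": 0},
    {"x": -0.08,"y": 0.13,"z": 0,"rx": 0,"ry": 0,"rz": -0.372,"claw": 0},
    {"x": -0.08,"y": 0.13,"z": 0,"rx": 0,"ry": 0,"rz": -0.434,"claw": 0},
    {"x": -0.08,"y": 0.13,"z": 0,"rx": 0,"ry": 0,"rz": -0.496,"claw": 0},
    {"x": -0.08,"y": 0.13,"z": 0,"rx": 0,"ry": 0,"rz": -0.558,"claw": 0},
    {"x": -0.08,"y": 0.13,"z": 0,"rx": 0,"ry": 0,"rz": -0.616,"claw": 0},
  ],
)

```text
t: 10.55
tool_pos: [0.4489, 0.0689, 0.1898]
orientation: [-3.141, 0.011, 0.002]
force: [-0.2, 0.4, -0.3]
opening: 0.0928
gripper_force: 0.0
```

```bash
python3 - <<'E'
from h import *
from can import canister
go("w9"); go("w9"); p,d,W,c=go("w9"); canister(p,d,W,c)
s=robot.read_state(); L=(W-s["tool_pos"])@cv2.Rodrigues(s["orientation"])[0]*1000
q=L[(np.abs(L[...,0])<14)&(np.abs(L[...,1])<75)&(L[...,2]<-15)&(L[...,2]>-100)]
t=q[q[:,2]>np.percentile(q[:,2],97)]; print("\ntips",np.median(t[t[:,1]<0],0),np.median(t[t[:,1]>0],0))
for sg in(-1,1):
    t=q[(q[:,1]*sg>0)&(q[:,2]>-40)&(q[:,2]<-25)]; print("inner",np.percentile(t[:,1]*sg,[1,5,50,95]),"front x",np.percentile(t[:,0],[5,50,95]))
E
```

```text
10.55 [0.4489 0.0689 0.1898] yaw 269.6 q [ 0.039 -0.27   1.885  0.     1.528  1.617] cam [0.5309 0.0676 0.3757]
10.6 [0.4489 0.0688 0.1898] yaw 269.06 q [ 0.039 -0.27   1.885  0.     1.528  1.626] cam [0.5309 0.0668 0.3757]
10.65 [0.4489 0.0687 0.1899] yaw 269.81 q [ 0.039 -0.27   1.885  0.     1.528  1.613] cam [0.531  0.0678 0.3757]
plate ((515.291748046875, 72.0059585571289), (116.49688720703125, 163.35061645507812), 88.84585571289062)
rim mid fit [0.51616917 0.0715516 ] 0.024378685136806046 36
0 [np.float64(87.6), np.float64(92.0), np.float64(93.3)] | 4 [np.float64(87.4), np.float64(87.7), np.float64(87.4)] | 8 [np.float64(87.6), np.float64(88.0), np.float64(87.6)] | 12 [np.float64(88.0), np.float64(88.2), np.float64(87.8)] | 16 [np.float64(88.1), np.float64(88.4), np.float64(88.2)] | 20 [np.float64(88.5), np.float64(88.5), np.float64(88.2)] | 24 [np.float64(88.8), np.float64(88.9), np.float64(89.3)] | 28 [np.float64(89.1), np.float64(89.3), np.float64(89.2)] | 32 [np.float64(89.7), np.float64(89.5), np.float64(88.9)] | 36 [np.float64(89.7), np.float64(89.5), np.float64(89.6)] | 
[... 796 characters left out ...]
3.8), np.float64(92.8), np.float64(92.7)] | 96 [np.float64(83.6), np.float64(83.3), np.float64(83.4)] | 100 [np.float64(83.8), np.float64(83.9), np.float64(84.0)] | 104 [np.float64(84.3), np.float64(84.3), np.float64(84.0)] | 108 [np.float64(84.2), np.float64(84.3), np.float64(84.4)] | 112 [np.float64(92.4), np.float64(84.6), np.float64(92.9)] | 116 [np.float64(93.4), np.float64(93.1), np.float64(93.2)] | 
tips [  7.97012909 -46.15132231 -22.64430507] [  7.69822536  47.47655361 -22.5005358 ]
inner [45.53285258 45.64739255 47.6382969  58.28366577] front x [-4.28783812  9.77396859 10.59378082]
inner [46.79639434 46.92919283 48.89131701 59.70703825] front x [-4.96167967  9.11949591  9.98709025]
```

>>> arm_command(
  targets=[
    {"x": 0.1,"y": -0.61,"z": 0,"rx": 0,"ry": 0,"rz": 0,"claw": 0},
    {"x": 0.1,"y": -0.61,"z": 0,"rx": 0,"ry": 0,"rz": 0,"claw": 0},
    {"x": 0.1,"y": -0.61,"z": 0,"rx": 0,"ry": 0,"rz": 0,"claw": 0},
    {"x": 0.1,"y": -0.61,"z": 0,"rx": 0,"ry": 0,"rz": 0,"claw": 0},
    {"x": 0.1,"y": -0.61,"z": 0,"rx": 0,"ry": 0,"rz": 0,"claw": 0},
    {"x": 0.1,"y": -0.61,"z": 0,"rx": 0,"ry": 0,"rz": 0,"claw": 0},
    {"x": 0.1,"y": -0.61,"z": 0,"rx": 0,"ry": 0,"rz": 0,"claw": 0},
    {"x": 0.1,"y": -0.61,"z": 0,"rx": 0,"ry": 0,"rz": 0,"claw": 0},
    {"x": 0.1,"y": -0.61,"z": 0,"rx": 0,"ry": 0,"rz": 0,"claw": 0},
    {"x": 0.1,"y": -0.61,"z": 0,"rx": 0,"ry": 0,"rz": 0,"claw": 0},
  ],
)

```text
t: 11.53
tool_pos: [0.4989, -0.2374, 0.1897]
orientation: [-3.141, 0.001, 0.002]
force: [-1.0, 0.2, -0.1]
opening: 0.0929
gripper_force: 0.0
```

```bash
python3 - <<'E'
from h import *
go("wa"); p,d,W,c=go("wa")
near=lambda x,y,r: np.hypot(W[...,0]-x,W[...,1]-y)<r
k=near(.568,-.237,.06)&(W[...,2]>.018)&(W[...,2]<.034); q=W[k]; print("skirt",len(q),cv2.minEnclosingCircle(q[:,:2].astype(np.float32)),np.median(q[:,2]))
g=(near(.568,-.237,.03)&(W[...,2]>.05)).astype(np.uint8); ct=max(cv2.findContours(g,0,1)[0],key=cv2.contourArea)[:,0]
hx=toplane(ct,c,.056)[:,:2]; print("grip h",np.median(W[g>0][:,2]),cv2.minEnclosingCircle(hx.astype(np.float32)), "centroid",toplane(np.argwhere(g>0)[:,::-1],c,.056).mean(0))
cc=toplane(np.argwhere(g>0)[:,::-1],c,.056).mean(0)[:2]
from math import pi
best=[]
for a in range(0,60,1):
    n=[np.array([np.cos(np.radians(a+60*i)),np.sin(np.radians(a+60*i))]) for i in range(6)]
    best.append((sum(((hx-cc)@x).max() for x in n)/6*1000,a))
print(sorted(best)[:6])
q=(toplane(np.argwhere(g>0)[:,::-1],c,.056)[:,:2]-cc); r=np.hypot(*q.T); th=np.arctan2(q[:,1],q[:,0])
kk=r>.0145; print("corner ang mod60",np.degrees(np.angle(np.exp(6j*th[kk]).mean()))/6)
u,v=ct.mean(0).astype(int); print(u,v)
cv2.imwrite("pics/lid.png",cv2.resize(np.ascontiguousarray(p[v-60:v+60,u-60:u+60,::-1]),(600,600),interpolation=cv2.INTER_CUBIC))
E
```

```text
11.5333 [ 0.4989 -0.2374  0.1897] yaw 269.98 q [-0.537  0.008  1.632  0.     1.504  1.034] cam [ 0.581  -0.2383  0.3755]
11.5833 [ 0.499  -0.2364  0.1899] yaw -449.98 q [-0.536  0.007  1.633  0.     1.504  1.035] cam [ 0.5811 -0.2372  0.3757]
skirt 4007 ((0.5703067183494568, -0.23875392973423004), 0.03841009736061096) 0.025297695584279745
grip h 0.05527554848708699 ((0.5704889297485352, -0.2388552725315094), 0.01663096435368061) centroid [ 0.57067745 -0.238761    0.056     ]
[(np.float64(14.888271611833106), 49), (np.float64(14.898272473013265), 50), (np.float64(14.952163415021912), 48), (np.float64(14.981462933002362), 51), (np.float64(15.020703905418308), 47), (np.float64(15.065198457141308), 52)]
corner ang mod60 18.392771754648468
319 148
```

View pics/lid.png

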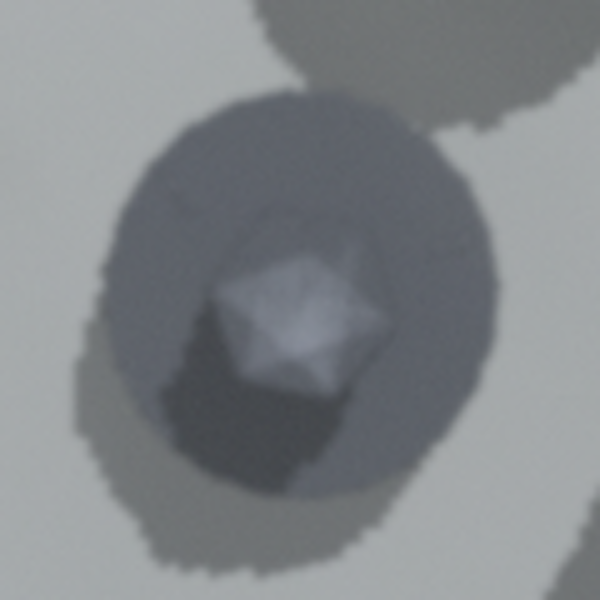

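The crop shows faint rib marks near (182,203) and (453,250). They match lugs at about 49° and 289° (hex flats at 48.7° mod 60). I'll check that numerically while turning above the lid.

```bash
python3 - <<'E'
from h import *
z=np.load("wa.npz");p=z["p"];W=z["W"]; g=cv2.cvtColor(p,cv2.COLOR_RGB2GRAY).astype(float); 
r=np.hypot(W[...,0]-.5706,W[...,1]+.2388); a=np.degrees(np.arctan2(W[...,1]+.2388,W[...,0]-.5706))%360
for r0,r1 in((.018,.025),(.025,.031),(.031,.036)):
    print(r0,[(x,int(np.mean(g[(r>r0)&(r<r1)&((a-x+2)%360<4)])*10)/10) for x in range(0,360,4)])
E
```

```text
0.018 [(0, 97.8), (4, 97.9), (8, 98.1), (12, 97.4), (16, 98.0), (20, 98.0), (24, 97.6), (28, 97.6), (32, 97.6), (36, 97.4), (40, 97.2), (44, 97.6), (48, 97.6), (52, 97.1), (56, 97.1), (60, 97.1), (64, 97.0), (68, 97.5), (72, 97.0), (76, 97.2), (80, 97.0), (84, 95.5), (88, 96.6), (92, 94.4), (96, 91.5), (100, 87.5), (104, 84.7), (108, 81.9), (112, 76.2), (116, 73.3), (120, 73.6), (124, 73.4), (128, 73.1), (132, 73.8), (136, 73.3), (140, 73.6), (144, 73.5), (148, 73.0), (152, 73.5), (156, 72.5), (160, 72.4), (164, 72.2), (168, 72.0), (172, 72.4), (176, 72.1), (180, 73.3), (184, 73.1), (188, 72.3), (192, 73.4), (196, 76.3), (200, 84.2), (204, 87.2), (208, 91.8), (212, 94.8), (216, 95.9), (220, 96.0), (224, 95.7), (228, 96.0), (232, 95.9), (236, 95.7), (240, 95.9), (244, 95.5), (248, 95.3), (252, 96.3), (256, 96.2), (260, 96.4), (264, 96.4), (268, 96.9), (272, 97.0), (276, 96.9), (280, 97.2), (284, 97.1), (288, 96.4), (292, 97.2), (296, 97.3), (300, 97.6), (304, 97.0), (308, 97.3), (312, 97.3), (316, 97.3), (320, 97.2), (324, 97.6), (328, 97.4), (332, 98.0), (336, 97.7), (340, 98.4), (34
[... 1661 characters left out ...]
8, 74.5), (152, 73.8), (156, 73.6), (160, 73.7), (164, 74.1), (168, 73.3), (172, 74.1), (176, 83.9), (180, 94.9), (184, 96.3), (188, 97.1), (192, 97.5), (196, 96.8), (200, 97.6), (204, 97.1), (208, 97.2), (212, 97.0), (216, 97.0), (220, 97.3), (224, 97.1), (228, 97.3), (232, 98.7), (236, 98.1), (240, 97.9), (244, 97.5), (248, 98.4), (252, 98.6), (256, 98.7), (260, 98.9), (264, 98.8), (268, 101.1), (272, 100.6), (276, 100.3), (280, 100.4), (284, 102.4), (288, 99.6), (292, 100.9), (296, 101.4), (300, 101.9), (304, 100.9), (308, 101.6), (312, 102.5), (316, 101.6), (320, 101.2), (324, 100.7), (328, 101.5), (332, 99.8), (336, 99.7), (340, 99.4), (344, 99.0), (348, 99.3), (352, 98.5), (356, 98.2)]
```

>>> arm_command(
  targets=[
    {"x": 0.141,"y": -0.004,"z": 0,"rx": 0,"ry": 0,"rz": 0.062,"claw": 60},
    {"x": 0.141,"y": -0.004,"z": 0,"rx": 0,"ry": 0,"rz": 0.124,"claw": 60},
    {"x": 0.141,"y": -0.004,"z": 0,"rx": 0,"ry": 0,"rz": 0.186,"claw": 60},
    {"x": 0.141,"y": -0.004,"z": 0,"rx": 0,"ry": 0,"rz": 0.248,"claw": 60},
    {"x": 0.141,"y": -0.004,"z": 0,"rx": 0,"ry": 0,"rz": 0.31,"claw": 60},
    {"x": 0.141,"y": -0.004,"z": 0,"rx": 0,"ry": 0,"rz": 0.372,"claw": 60},
    {"x": 0.141,"y": -0.004,"z": 0,"rx": 0,"ry": 0,"rz": 0.434,"claw": 60},
    {"x": 0.141,"y": -0.004,"z": 0,"rx": 0,"ry": 0,"rz": 0.496,"claw": 60},
    {"x": 0.141,"y": -0.004,"z": 0,"rx": 0,"ry": 0,"rz": 0.558,"claw": 60},
    {"x": 0.141,"y": -0.004,"z": 0,"rx": 0,"ry": 0,"rz": 0.62,"claw": 60},
  ],
)

```text
t: 12.47
tool_pos: [0.5699, -0.2369, 0.1907]
orientation: [-2.55, -1.835, -0.0]
force: [0.2, 0.7, 0.1]
opening: 0.0709
gripper_force: 0.0
```

```bash
python3 - <<'E'
from h import *
go("wb")
E
```

```text
12.4667 [ 0.5699 -0.2369  0.1907] yaw -378.5 q [-0.477  0.18   1.447  0.     1.515 -0.154] cam [ 0.5965 -0.1609  0.3766]
```

Ribs are confirmed at about 50° and 288°. I'll finish the turn and descend gently.

>>> arm_command(
  targets=[
    {"x": 0,"y": 0,"z": -0.06,"rx": 0,"ry": 0,"rz": 0.067,"claw": 60},
    {"x": 0,"y": 0,"z": -0.12,"rx": 0,"ry": 0,"rz": 0.067,"claw": 60},
    {"x": 0,"y": 0,"z": -0.18,"rx": 0,"ry": 0,"rz": 0.067,"claw": 60},
    {"x": 0,"y": 0,"z": -0.23,"rx": 0,"ry": 0,"rz": 0.067,"claw": 60},
    {"x": 0,"y": 0,"z": -0.27,"rx": 0,"ry": 0,"rz": 0.067,"claw": 60},
    {"x": 0,"y": 0,"z": -0.295,"rx": 0,"ry": 0,"rz": 0.067,"claw": 60},
    {"x": 0,"y": 0,"z": -0.31,"rx": 0,"ry": 0,"rz": 0.067,"claw": 60},
    {"x": 0,"y": 0,"z": -0.32,"rx": 0,"ry": 0,"rz": 0.067,"claw": 100},
    {"x": 0,"y": 0,"z": -0.32,"rx": 0,"ry": 0,"rz": 0.067,"claw": 100},
    {"x": 0,"y": 0,"z": -0.32,"rx": 0,"ry": 0,"rz": 0.067,"claw": 100},
  ],
)

```text
t: 13.35
tool_pos: [0.5705, -0.2392, 0.0317]
orientation: [2.43, 1.989, 0.001]
force: [0.3, -0.1, -0.6]
opening: 0.058
gripper_force: 0.0
```

```bash
python3 - <<'E'
from h import *
p,d,W,c=go("wc")
s=robot.read_state();L=(W-s["tool_pos"])@cv2.Rodrigues(s["orientation"])[0]*1000
near=np.hypot(W[...,0]-.5706,W[...,1]+.2388)
for sg in(-1,1):
    t=L[(L[...,1]*sg>0)&(np.abs(L[...,0])<12)&(np.abs(L[...,1])<60)&(L[...,2]<-18)&(L[...,2]>-45)&(W[...,2]>.07)|False]; print("tip",np.percentile(t[:,2],99.5),"inner y",np.percentile(t[:,1]*sg,[1,5]),"x",np.percentile(t[:,0],90))
g=(near<.03)&(W[...,2]>.051)&(W[...,2]<.06); print(g.sum(),L[g].min(0),L[g].max(0),W[g].mean(0))
k=(near<.06)&(W[...,2]>.018)&(W[...,2]<.034); print(cv2.minEnclosingCircle(W[k][:,:2].astype(np.float32)))
E
```

```text
13.35 [ 0.5705 -0.2392  0.0317] yaw -11.4 q [-0.48   0.312  1.593  0.     1.235 -0.281] cam [ 0.5872 -0.1604  0.2175]
tip -38.19155611857308 inner y [27.99389003 28.06348356] x 9.101916568163992
tip -37.94443384818295 inner y [29.57391386 29.70692018] x 9.079425270903744
3035 [-15.79539584 -29.34935351 -27.95597196] [ 17.92577912  29.78494431 -18.97491474] [ 0.57013386 -0.23716442  0.05512622]
((0.5709116458892822, -0.23811295628547668), 0.03826260566711426)
```

>>> arm_command(
  targets=[
    {"x": -0.001,"y": 0.001,"z": -0.015,"rx": 0,"ry": 0,"rz": 0,"claw": 100},
    {"x": -0.001,"y": 0.001,"z": -0.03,"rx": 0,"ry": 0,"rz": 0,"claw": 100},
    {"x": -0.001,"y": 0.001,"z": -0.037,"rx": 0,"ry": 0,"rz": 0,"claw": 100},
    {"x": -0.001,"y": 0.001,"z": -0.037,"rx": 0,"ry": 0,"rz": 0,"claw": 130},
    {"x": -0.001,"y": 0.001,"z": -0.037,"rx": 0,"ry": 0,"rz": 0,"claw": 255},
    {"x": -0.001,"y": 0.001,"z": -0.037,"rx": 0,"ry": 0,"rz": 0,"claw": 255},
    {"x": -0.001,"y": 0.001,"z": -0.037,"rx": 0,"ry": 0,"rz": 0,"claw": 255},
    {"x": -0.001,"y": 0.001,"z": -0.037,"rx": 0,"ry": 0,"rz": 0,"claw": 255},
    {"x": -0.001,"y": 0.001,"z": -0.037,"rx": 0,"ry": 0,"rz": 0,"claw": 255},
    {"x": -0.001,"y": 0.001,"z": -0.037,"rx": 0,"ry": 0,"rz": 0,"claw": 255},
  ],
  squeeze=40,
)

```text
t: 14.23
tool_pos: [0.5694, -0.2386, 0.0122]
orientation: [2.431, 1.989, 0.0]
force: [0.9, -0.2, 0.6]
opening: 0.0294
gripper_force: 39.9
```

>>> arm_command(
  targets=[
    {"x": 0,"y": 0,"z": 0.04,"rx": 0,"ry": 0,"rz": 0,"claw": 255},
    {"x": 0,"y": 0,"z": 0.11,"rx": 0,"ry": 0,"rz": 0,"claw": 255},
    {"x": 0,"y": 0,"z": 0.18,"rx": 0,"ry": 0,"rz": 0,"claw": 255},
    {"x": 0,"y": 0,"z": 0.25,"rx": 0,"ry": 0,"rz": 0,"claw": 255},
    {"x": -0.02,"y": 0.08,"z": 0.28,"rx": 0,"ry": 0,"rz": 0.04,"claw": 255},
    {"x": -0.035,"y": 0.16,"z": 0.28,"rx": 0,"ry": 0,"rz": 0.08,"claw": 255},
    {"x": -0.05,"y": 0.24,"z": 0.28,"rx": 0,"ry": 0,"rz": 0.12,"claw": 255},
    {"x": -0.065,"y": 0.32,"z": 0.28,"rx": 0,"ry": 0,"rz": 0.16,"claw": 255},
    {"x": -0.08,"y": 0.4,"z": 0.28,"rx": 0,"ry": 0,"rz": 0.2,"claw": 255},
    {"x": -0.09,"y": 0.48,"z": 0.28,"rx": 0,"ry": 0,"rz": 0.23,"claw": 255},
  ],
)

```text
t: 15.07
tool_pos: [0.523, 0.0032, 0.1518]
orientation: [-1.908, -2.495, 0.0]
force: [0.6, 0.7, -1.6]
opening: 0.0299
gripper_force: 39.9
```

>>> arm_command(
  targets=[
    {"x": -0.01,"y": 0.07,"z": 0,"rx": 0,"ry": 0,"rz": 0,"claw": 255},
    {"x": -0.017,"y": 0.142,"z": 0,"rx": 0,"ry": 0,"rz": 0,"claw": 255},
    {"x": -0.017,"y": 0.142,"z": 0,"rx": 0,"ry": 0,"rz": 0,"claw": 255},
    {"x": -0.017,"y": 0.142,"z": 0,"rx": 0,"ry": 0,"rz": 0,"claw": 255},
  ],
)

```text
t: 15.4
tool_pos: [0.5151, 0.0743, 0.1518]
orientation: [-1.909, -2.495, 0.0]
force: [0.7, -1.2, -1.2]
opening: 0.0299
gripper_force: 39.9
```

```bash
cat > held.py <<'E'
from h import *
go("wd"); p,d,W,c=go("wd"); s=robot.read_state(); print(s["opening"],s["gripper_force"],s["force"],s["orientation"])
zu=s["tool_pos"][2]-.0122; T=cv2.Rodrigues(s["orientation"])[0]; L=(W-s["tool_pos"])@T*1000
r=np.hypot(L[...,0],L[...,1]); k=(r<48)&(np.abs(W[...,2]-(zu+.026))<.006)
q=L[k]; print(len(q),"lid top tilt fit:"); A=np.c_[q[:,:2],np.ones(len(q))]; sol=np.linalg.lstsq(A,q[:,2],rcond=None)[0]; print(sol, "underside est",s["tool_pos"][2]-sol[2]/1000-.026)
# outer edge fit from camera-facing side
a=np.degrees(np.arctan2(q[:,1],q[:,0])); rr=np.hypot(*q[:,:2].T); e=[]
for b in range(-180,180,5):
    m=(a>=b)&(a<b+5)
    if m.sum()>8 and rr[m].max()>34: e.append(q[m][rr[m].argmax(),:2])
e=np.array(e); cc,R=circfit(e); print("edge fit tool xy",cc,R,len(e))
def res(v): return np.hypot(*(e-v).T)-38
from scipy.optimize import least_squares
f=least_squares(res,[0,0],loss="soft_l1"); print("fixed R38",f.x, "world",(s["tool_pos"]+T@np.array([*f.x/1000,0])))
E
python3 held.py
```

```text
15.4 [0.5151 0.0743 0.1518] yaw -344.82 q [ 0.045 -0.059  1.767 -0.     1.434 -0.22 ] cam [0.495  0.1517 0.3377]
15.45 [0.5154 0.0729 0.1518] yaw 15.07 q [ 0.042 -0.059  1.767 -0.     1.434 -0.221] cam [0.4954 0.1504 0.3377]
0.02964960609861746 39.94311908609234 [ 0.9713136  -0.2678155  -1.72060165] [ 1.91285930e+00  2.49187432e+00 -9.10203704e-04]
7121 lid top tilt fit:
[ 9.94713680e-03  2.18091544e-04 -1.32108627e+01] underside est 0.1389824388701859
edge fit tool xy [1.28481836 0.89974492] 37.69350520732147 53
fixed R38 [1.17197304 0.90616138] world [0.51618902 0.07341806 0.15177068]
```

>>> arm_command(
  targets=[
    {"x": 0,"y": -0.003,"z": -0.03,"rx": 0,"ry": 0,"rz": 0,"claw": 255},
    {"x": 0,"y": -0.003,"z": -0.06,"rx": 0,"ry": 0,"rz": 0,"claw": 255},
    {"x": 0,"y": -0.003,"z": -0.08,"rx": 0,"ry": 0,"rz": 0,"claw": 255},
    {"x": 0,"y": -0.003,"z": -0.08,"rx": 0,"ry": 0,"rz": 0,"claw": 255},
    {"x": 0,"y": -0.003,"z": -0.08,"rx": 0,"ry": 0,"rz": 0,"claw": 255},
  ],
)

```text
t: 15.92
tool_pos: [0.5151, 0.07, 0.1113]
orientation: [-1.915, -2.489, 0.002]
force: [-0.7, -0.3, -2.1]
opening: 0.0298
gripper_force: 39.9
```

```bash
python3 held.py
```

```text
15.9167 [0.5151 0.07   0.1113] yaw -345.13 q [ 0.037 -0.026  1.811 -0.     1.359 -0.223] cam [0.4957 0.1475 0.2972]
15.9667 [0.5158 0.0703 0.1122] yaw -345.12 q [ 0.037 -0.027  1.81  -0.     1.359 -0.223] cam [0.4961 0.1478 0.2981]
0.02973428147905591 39.943230093922466 [ 0.19363736 -0.63824461 -0.3331174 ] [1.91419421e+00 2.49018245e+00 8.75342011e-04]
7117 lid top tilt fit:
[ 9.27063515e-03  1.70996884e-03 -1.27164557e+01] underside est 0.09941246142681104
edge fit tool xy [0.36823913 0.29026915] 37.72569254445832 54
fixed R38 [0.27649988 0.28815846] world [0.51646765 0.07082553 0.1126962 ]
```

Lid centre at about (0.5165, 0.071), within 1 mm of the canister's axis. I'll lower until contact.

>>> arm_command(
  targets=[
    {"x": 0,"y": 0.001,"z": -0.004,"rx": 0,"ry": 0,"rz": 0,"claw": 255},
    {"x": 0,"y": 0.001,"z": -0.008,"rx": 0,"ry": 0,"rz": 0,"claw": 255},
    {"x": 0,"y": 0.001,"z": -0.012,"rx": 0,"ry": 0,"rz": 0,"claw": 255},
    {"x": 0,"y": 0.001,"z": -0.015,"rx": 0,"ry": 0,"rz": 0,"claw": 255},
    {"x": 0,"y": 0.001,"z": -0.015,"rx": 0,"ry": 0,"rz": 0,"claw": 255},
    {"x": 0,"y": 0.001,"z": -0.015,"rx": 0,"ry": 0,"rz": 0,"claw": 255},
  ],
)

```text
t: 16.52
tool_pos: [0.5155, 0.0716, 0.1043]
orientation: [-1.913, -2.492, 0.0]
force: [-0.3, -1.0, -0.6]
opening: 0.0297
gripper_force: 39.9
```

>>> arm_command(
  targets=[
    {"x": 0,"y": 0,"z": -0.001,"rx": 0,"ry": 0,"rz": 0,"claw": 255},
    {"x": 0,"y": 0,"z": -0.002,"rx": 0,"ry": 0,"rz": 0,"claw": 255},
    {"x": 0,"y": 0,"z": -0.003,"rx": 0,"ry": 0,"rz": 0,"claw": 255},
    {"x": 0,"y": 0,"z": -0.003,"rx": 0,"ry": 0,"rz": 0,"claw": 255},
  ],
)

```text
t: 16.85
tool_pos: [0.5158, 0.0716, 0.1032]
orientation: [1.913, 2.492, 0.0]
force: [-0.9, -0.3, 0.6]
opening: 0.0298
gripper_force: 39.9
```

>>> arm_command(
  targets=[
    {"x": 0,"y": 0,"z": -0.001,"rx": 0,"ry": 0,"rz": 0,"claw": 255},
    {"x": 0,"y": 0,"z": -0.002,"rx": 0,"ry": 0,"rz": 0,"claw": 255},
    {"x": 0,"y": 0,"z": -0.003,"rx": 0,"ry": 0,"rz": 0,"claw": 255},
    {"x": 0,"y": 0,"z": -0.003,"rx": 0,"ry": 0,"rz": 0,"claw": 255},
  ],
)

```text
t: 17.18
tool_pos: [0.516, 0.0715, 0.1029]
orientation: [1.913, 2.491, 0.001]
force: [-5.4, -0.4, 11.2]
opening: 0.0297
gripper_force: 40.0
```

>>> arm_command(
  targets=[
    {"x": -0.001,"y": 0,"z": 0,"rx": 0,"ry": 0,"rz": 0,"claw": 255},
    {"x": -0.001,"y": 0,"z": 0,"rx": 0,"ry": 0,"rz": 0,"claw": 255},
    {"x": -0.001,"y": 0,"z": 0,"rx": 0,"ry": 0,"rz": 0,"claw": 255},
  ],
)

```text
t: 17.43
tool_pos: [0.5159, 0.0715, 0.103]
orientation: [1.913, 2.491, 0.002]
force: [-3.2, -1.1, 9.4]
opening: 0.0298
gripper_force: 40.0
```

```bash
python3 held.py; python3 -c "
from h import *
s=robot.read_state();print(s['t'],s['tool_pos'],s['force'],s['wrist_torque'])"
```

```text
17.4333 [0.5159 0.0715 0.103 ] yaw 14.96 q [ 0.039 -0.019  1.82  -0.     1.339 -0.222] cam [0.4957 0.149  0.2889]
17.4833 [0.5159 0.0716 0.103 ] yaw 14.96 q [ 0.039 -0.019  1.82  -0.     1.339 -0.222] cam [0.4957 0.149  0.2889]
0.02948999892041986 39.9515195551794 [-4.43487814 -0.57099643  8.9575345 ] [1.91258799e+00 2.49063350e+00 1.59905192e-03]
7116 lid top tilt fit:
[ 9.65963227e-03  1.06077937e-03 -1.32181032e+01] underside est 0.09018113672585788
edge fit tool xy [0.43938019 0.74667079] 37.7903554513615 52
fixed R38 [0.35512913 0.74303605] world [0.51650932 0.0720801  0.10296408]
17.5333 [0.51588312 0.07154522 0.10296303] [-4.43487814 -0.57099643  8.9575345 ] [-0.11682594  0.83203053 -0.00675543]
```

The lid rests level at about 90.5 mm with roughly 10 N. I'll turn back anticlockwise about 29° to bring the lugs over the openings.

>>> arm_command(
  targets=[
    {"x": -0.001,"y": 0,"z": 0,"rx": 0,"ry": 0,"rz": 0.03,"claw": 255},
    {"x": -0.001,"y": 0,"z": 0,"rx": 0,"ry": 0,"rz": 0.06,"claw": 255},
    {"x": -0.001,"y": 0,"z": 0,"rx": 0,"ry": 0,"rz": 0.09,"claw": 255},
    {"x": -0.001,"y": 0,"z": 0,"rx": 0,"ry": 0,"rz": 0.12,"claw": 255},
    {"x": -0.001,"y": 0,"z": 0,"rx": 0,"ry": 0,"rz": 0.15,"claw": 255},
    {"x": -0.001,"y": 0,"z": 0,"rx": 0,"ry": 0,"rz": 0.18,"claw": 255},
    {"x": -0.001,"y": 0,"z": 0,"rx": 0,"ry": 0,"rz": 0.21,"claw": 255},
    {"x": -0.001,"y": 0,"z": 0,"rx": 0,"ry": 0,"rz": 0.235,"claw": 255},
    {"x": -0.001,"y": 0,"z": 0,"rx": 0,"ry": 0,"rz": 0.255,"claw": 255},
    {"x": -0.001,"y": 0,"z": 0,"rx": 0,"ry": 0,"rz": 0.255,"claw": 255},
  ],
)

```text
t: 18.37
tool_pos: [0.5146, 0.0715, 0.1012]
orientation: [-1.22, -2.895, 0.0]
force: [-0.4, -0.5, -1.7]
opening: 0.0295
gripper_force: 40.0
```

```bash
cat > st.py <<'E'
from h import *
s=robot.read_state();print(s['t'],"yaw",(2*np.degrees(np.arctan2(s["orientation"][1],s["orientation"][0]))-90+180)%360-180,s['tool_pos'].round(4),s['force'].round(1),s['wrist_torque'].round(2),s["q"][5].round(2))
E
python3 st.py
```

```text
18.3667 yaw 44.28562281942209 [0.5146 0.0715 0.1012] [-0.4 -0.5 -1.7] [-0.03 -0.01  0.05] -0.73
```

The contact force vanished, so the lugs are over the openings. I'll recentre slightly and lower into them.

>>> arm_command(
  targets=[
    {"x": 0.002,"y": -0.001,"z": -0.002,"rx": 0,"ry": 0,"rz": 0,"claw": 255},
    {"x": 0.002,"y": -0.001,"z": -0.004,"rx": 0,"ry": 0,"rz": 0,"claw": 255},
    {"x": 0.002,"y": -0.001,"z": -0.006,"rx": 0,"ry": 0,"rz": 0,"claw": 255},
    {"x": 0.002,"y": -0.001,"z": -0.008,"rx": 0,"ry": 0,"rz": 0,"claw": 255},
    {"x": 0.002,"y": -0.001,"z": -0.01,"rx": 0,"ry": 0,"rz": 0,"claw": 255},
    {"x": 0.002,"y": -0.001,"z": -0.011,"rx": 0,"ry": 0,"rz": 0,"claw": 255},
    {"x": 0.002,"y": -0.001,"z": -0.012,"rx": 0,"ry": 0,"rz": 0,"claw": 255},
    {"x": 0.002,"y": -0.001,"z": -0.012,"rx": 0,"ry": 0,"rz": 0,"claw": 255},
  ],
)

```text
t: 19.03
tool_pos: [0.5157, 0.071, 0.0955]
orientation: [-1.223, -2.894, -0.0]
force: [-0.0, -0.6, -1.8]
opening: 0.0297
gripper_force: 40.0
```

```bash
python3 st.py
```

```text
19.0333 yaw 44.16863204168101 [0.5157 0.071  0.0955] [-0.  -0.6 -1.8] [ 0.04  0.02 -0.  ] -0.73
```

>>> arm_command(
  targets=[
    {"x": 0,"y": 0,"z": -0.001,"rx": 0,"ry": 0,"rz": 0,"claw": 255},
    {"x": 0,"y": 0,"z": -0.002,"rx": 0,"ry": 0,"rz": 0,"claw": 255},
    {"x": 0,"y": 0,"z": -0.003,"rx": 0,"ry": 0,"rz": 0,"claw": 255},
    {"x": 0,"y": 0,"z": -0.003,"rx": 0,"ry": 0,"rz": 0,"claw": 255},
  ],
)

```text
t: 19.37
tool_pos: [0.5159, 0.071, 0.0951]
orientation: [1.223, 2.893, 0.0]
force: [-5.6, -0.6, 8.0]
opening: 0.0297
gripper_force: 40.0
```

```bash
python3 st.py
```

```text
19.3667 yaw 44.17559973294982 [0.5159 0.071  0.0951] [-5.6 -0.6  8. ] [-0.13  1.04 -0.  ] -0.73
```

The floor is found at z = 0.0951 (underside about 83 mm), so the lid has dropped in. I'll screw clockwise, following the pitch.

>>> arm_command(
  targets=[
    {"x": -0.001,"y": 0,"z": 0.0035,"rx": 0,"ry": 0,"rz": 0,"claw": 255},
    {"x": -0.001,"y": 0,"z": 0.003,"rx": 0,"ry": 0,"rz": -0.0436,"claw": 255},
    {"x": -0.001,"y": 0,"z": 0.0023,"rx": 0,"ry": 0,"rz": -0.0872,"claw": 255},
    {"x": -0.001,"y": 0,"z": 0.0017,"rx": 0,"ry": 0,"rz": -0.1308,"claw": 255},
    {"x": -0.001,"y": 0,"z": 0.001,"rx": 0,"ry": 0,"rz": -0.1744,"claw": 255},
    {"x": -0.001,"y": 0,"z": 0.0004,"rx": 0,"ry": 0,"rz": -0.218,"claw": 255},
    {"x": -0.001,"y": 0,"z": -0.0003,"rx": 0,"ry": 0,"rz": -0.2616,"claw": 255},
    {"x": -0.001,"y": 0,"z": -0.0003,"rx": 0,"ry": 0,"rz": -0.2616,"claw": 255},
  ],
)

```text
t: 20.03
tool_pos: [0.5151, 0.071, 0.0935]
orientation: [-1.935, -2.475, 0.0]
force: [-0.1, -0.1, -0.5]
opening: 0.0294
gripper_force: 40.0
```

```bash
python3 st.py
```

```text
20.0333 yaw 13.962536943786347 [0.5151 0.071  0.0935] [-0.1 -0.1 -0.5] [-0.05  0.01  0.01] -0.21
```

>>> arm_command(
  targets=[
    {"x": 0.001,"y": 0,"z": -0.0007,"rx": 0,"ry": 0,"rz": -0.055,"claw": 255},
    {"x": 0.001,"y": 0,"z": -0.0014,"rx": 0,"ry": 0,"rz": -0.11,"claw": 255},
    {"x": 0.001,"y": 0,"z": -0.0021,"rx": 0,"ry": 0,"rz": -0.165,"claw": 255},
    {"x": 0.001,"y": 0,"z": -0.0028,"rx": 0,"ry": 0,"rz": -0.22,"claw": 255},
    {"x": 0.001,"y": 0,"z": -0.0036,"rx": 0,"ry": 0,"rz": -0.275,"claw": 255},
    {"x": 0.001,"y": 0,"z": -0.0043,"rx": 0,"ry": 0,"rz": -0.33,"claw": 255},
    {"x": 0.001,"y": 0,"z": -0.005,"rx": 0,"ry": 0,"rz": -0.385,"claw": 255},
    {"x": 0.001,"y": 0,"z": -0.0057,"rx": 0,"ry": 0,"rz": -0.44,"claw": 255},
    {"x": 0.001,"y": 0,"z": -0.0065,"rx": 0,"ry": 0,"rz": -0.5,"claw": 255},
    {"x": 0.001,"y": 0,"z": -0.0065,"rx": 0,"ry": 0,"rz": -0.5,"claw": 255},
  ],
)

```text
t: 20.87
tool_pos: [0.5156, 0.071, 0.0904]
orientation: [-2.884, -1.246, 0.0]
force: [0.2, 0.1, -2.0]
opening: 0.03
gripper_force: 40.0
```

```bash
python3 st.py
```

```text
20.8667 yaw -43.267958139229734 [0.5156 0.071  0.0904] [ 0.2  0.1 -2. ] [-0.1   0.1   0.03] 0.79
```

>>> arm_command(
  targets=[
    {"x": 0.001,"y": 0,"z": -0.0008,"rx": 0,"ry": 0,"rz": -0.03,"claw": 255},
    {"x": 0.001,"y": 0,"z": -0.0014,"rx": 0,"ry": 0,"rz": -0.06,"claw": 255},
    {"x": 0.001,"y": 0,"z": -0.002,"rx": 0,"ry": 0,"rz": -0.08,"claw": 255},
    {"x": 0.001,"y": 0,"z": -0.0026,"rx": 0,"ry": 0,"rz": -0.095,"claw": 255},
    {"x": 0.001,"y": 0,"z": -0.0026,"rx": 0,"ry": 0,"rz": -0.11,"claw": 255},
    {"x": 0.001,"y": 0,"z": -0.0026,"rx": 0,"ry": 0,"rz": -0.12,"claw": 255},
    {"x": 0.001,"y": 0,"z": -0.0026,"rx": 0,"ry": 0,"rz": -0.12,"claw": 255},
  ],
)

```text
t: 21.45
tool_pos: [0.5157, 0.0711, 0.0895]
orientation: [3.009, 0.903, -0.002]
force: [-4.9, -0.2, 4.6]
opening: 0.0299
gripper_force: 40.8
```

```bash
python3 st.py
```

```text
21.45 yaw -56.57752929852043 [0.5157 0.0711 0.0895] [-4.9 -0.2  4.6] [-0.12  1.1   1.35] 1.03
```

>>> arm_command(
  targets=[
    {"x": 0,"y": 0,"z": 0,"rx": 0,"ry": 0,"rz": -0.015,"claw": 255},
    {"x": 0,"y": 0,"z": 0,"rx": 0,"ry": 0,"rz": -0.025,"claw": 255},
    {"x": 0,"y": 0,"z": 0,"rx": 0,"ry": 0,"rz": -0.025,"claw": 255},
  ],
)

```text
t: 21.7
tool_pos: [0.5152, 0.0708, 0.0894]
orientation: [3.03, 0.827, -0.003]
force: [-7.3, -0.7, 6.0]
opening: 0.0305
gripper_force: 41.3
```

```bash
python3 st.py
```

```text
21.7 yaw -59.47300173842724 [0.5152 0.0708 0.0894] [-7.3 -0.7  6. ] [-0.38  1.66  1.17] 1.08
```

The opening grows while the torque holds, so the grip is slipping on the hex and the lid is at its stop. I'll ease the twist, release and lift.

>>> arm_command(
  targets=[
    {"x": 0.001,"y": 0.001,"z": 0.001,"rx": 0,"ry": 0,"rz": 0.04,"claw": 255},
    {"x": 0.001,"y": 0.001,"z": 0.001,"rx": 0,"ry": 0,"rz": 0.04,"claw": 120},
    {"x": 0.001,"y": 0.001,"z": 0.001,"rx": 0,"ry": 0,"rz": 0.04,"claw": 80},
    {"x": 0.001,"y": 0.001,"z": 0.001,"rx": 0,"ry": 0,"rz": 0.04,"claw": 80},
    {"x": 0.001,"y": 0.001,"z": 0.001,"rx": 0,"ry": 0,"rz": 0.04,"claw": 80},
    {"x": 0.001,"y": 0.001,"z": 0.03,"rx": 0,"ry": 0,"rz": 0.04,"claw": 60},
    {"x": 0,"y": 0,"z": 0.09,"rx": 0,"ry": 0,"rz": 0.04,"claw": 60},
    {"x": -0.06,"y": -0.06,"z": 0.16,"rx": 0,"ry": 0,"rz": 0.04,"claw": 60},
    {"x": -0.12,"y": -0.09,"z": 0.2,"rx": 0,"ry": 0,"rz": 0.04,"claw": 60},
    {"x": -0.12,"y": -0.09,"z": 0.2,"rx": 0,"ry": 0,"rz": 0.04,"claw": 60},
  ],
)

```text
t: 22.53
tool_pos: [0.456, 0.0244, 0.1937]
orientation: [2.995, 0.939, 0.007]
force: [0.9, -1.1, 0.6]
opening: 0.071
gripper_force: 0.0
```

```bash
python3 - <<'E'
from h import *
go("we"); p,d,W,c=go("we")
near=lambda x,y,r: np.hypot(W[...,0]-x,W[...,1]-y)<r
C=(.5163,.0716)
k=near(*C,.05)&(np.abs(W[...,2]-.103)<.006); q=W[k]; print("lid top plane",len(q),cv2.minEnclosingCircle(q[:,:2].astype(np.float32)),"z",np.median(q[:,2])); print("tilt",np.linalg.lstsq(np.c_[q[:,:2]-C,np.ones(len(q))],q[:,2],rcond=None)[0])
g=near(*C,.03)&(W[...,2]>.127); P=toplane(np.argwhere(g)[:,::-1],c,.1328)[:,:2]; cc=P.mean(0); v=P-cc; r=np.hypot(*v.T); th=np.arctan2(v[:,1],v[:,0]); kk=r>.0145
print("grip",cc,np.median(W[g][:,2]),"flat ang mod 60",np.degrees(np.angle(np.exp(6j*th[kk]).mean()))/6+30)
E
```

```text
22.5333 [0.456  0.0244 0.1937] yaw -55.19 q [-5.800e-02 -2.720e-01  1.879e+00 -1.000e-03  1.529e+00  9.050e-01] cam [0.5224 0.0701 0.3799]
22.5833 [0.4563 0.0244 0.1935] yaw -55.22 q [-5.800e-02 -2.710e-01  1.879e+00 -1.000e-03  1.528e+00  9.060e-01] cam [0.5226 0.0701 0.3797]
lid top plane 6370 ((0.5179128050804138, 0.071603924036026), 0.03844459354877472) z 0.1022349297417002
tilt [-0.00178541 -0.0070921   0.10222498]
grip [0.51806911 0.07195135] 0.13219344261187962 flat ang mod 60 9.730860391430546
```

Underside at about 76.8 mm, level, centred within 2 mm, and angle within 3° of home. I'm handing in.

```bash
python3 -c "
from plant import robot
print(robot.close_job())"
```

```text
the job is handed in; nothing more can be done
None
```

The glue stick is in the canister and the wide lid is screwed home and released. I handed the job in at about 22.6 s; the hand-in gave no verdict. My last check put the lid underside at about 77 mm, level, within 2 mm of centre and about 3° from the expected home angle.

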